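# Clip shafts in the transport rack, proof-pull each clip and close the keeper

## Task

Swing the keeper bar of the transport rack up and right back, then load every loose steel shaft lying on the bench into an empty clip: press it down past the sprung jaw until it snaps fully home, and then, pulling on the shaft itself and not on the clip, draw it straight up with rising force until its clip carriage has risen about 10 mm, between the two scribed lines, stop and leave it there; never pull a carriage on to its upper stop. When every shaft has been clipped in and proved like this, swing the keeper over them and fully down again, and leave the other things on the bench where they are.

Things in the scene. Friction and masses are not known exactly. Their poses are not given: they have to be found in the camera images.
- rack: Grey transport rack fixed on the bench; origin under its base, midway between clips 2 and 3; x to its back, y to its left. Four alike clips, 70 mm apart in y; any shaft fits any clip. A clip is two open-topped steel forks 10 mm thick, 38 mm either side of its seat along x; between them it is open for 33 mm either side of the seat and down to 34 mm below it, so fingers can reach in.
- shaft1_mid (a point): Loose steel shaft (three or four are there; all alike; None if absent or held): 12 mm round, 130 mm long, about 100 g, with a square middle 16 x 16 mm, 36 mm long, to grip. Starts lying flat on the bench on its square. Point: mid-length on its centre line, 8 mm above the bench at the start; x runs along the shaft, y and z are square to the flats. Ends alike.
- shaft2_mid (a point): Loose steel shaft (three or four are there; all alike; None if absent or held): 12 mm round, 130 mm long, about 100 g, with a square middle 16 x 16 mm, 36 mm long, to grip. Starts lying flat on the bench on its square. Point: mid-length on its centre line, 8 mm above the bench at the start; x runs along the shaft, y and z are square to the flats. Ends alike.
- shaft3_mid (a point): Loose steel shaft (three or four are there; all alike; None if absent or held): 12 mm round, 130 mm long, about 100 g, with a square middle 16 x 16 mm, 36 mm long, to grip. Starts lying flat on the bench on its square. Point: mid-length on its centre line, 8 mm above the bench at the start; x runs along the shaft, y and z are square to the flats. Ends alike.
- shaft4_mid (a point): Loose steel shaft (three or four are there; all alike; None if absent or held): 12 mm round, 130 mm long, about 100 g, with a square middle 16 x 16 mm, 36 mm long, to grip. Starts lying flat on the bench on its square. Point: mid-length on its centre line, 8 mm above the bench at the start; x runs along the shaft, y and z are square to the flats. Ends alike.
- seat1 (a point): Clip 1, the rack's leftmost (+y) one. Point where the middle of a fully seated shaft lies, 60 mm above the bench with the carriage down; rides up with the carriage. x: the shaft's direction; y: towards the jaw side; z up. The fork's plain prong (-y) rises 20 mm above the point, leaning out at the top; from +y the jaw's sloping nose hangs over the shaft, its top 25 mm above the point.
- seat2 (a point): Clip 2, the rack's second from left one. Point where the middle of a fully seated shaft lies, 60 mm above the bench with the carriage down; rides up with the carriage. x: the shaft's direction; y: towards the jaw side; z up. The fork's plain prong (-y) rises 20 mm above the point, leaning out at the top; from +y the jaw's sloping nose hangs over the shaft, its top 25 mm above the point.
- seat3 (a point): Clip 3, the rack's third from left one. Point where the middle of a fully seated shaft lies, 60 mm above the bench with the carriage down; rides up with the carriage. x: the shaft's direction; y: towards the jaw side; z up. The fork's plain prong (-y) rises 20 mm above the point, leaning out at the top; from +y the jaw's sloping nose hangs over the shaft, its top 25 mm above the point.
- seat4 (a point): Clip 4, the rack's rightmost (-y) one. Point where the middle of a fully seated shaft lies, 60 mm above the bench with the carriage down; rides up with the carriage. x: the shaft's direction; y: towards the jaw side; z up. The fork's plain prong (-y) rises 20 mm above the point, leaning out at the top; from +y the jaw's sloping nose hangs over the shaft, its top 25 mm above the point.
- jaw1 (a joint): Sprung hinged jaw of clip 1 (noses at both forks): 0 rad shut (empty, or shaft home), about 0.25 while a shaft passes, over 0.1 while one is stuck half-way. A shaft lowered level and centred within 3 mm pushes it aside with 5 to 15 N; it snaps back over the shaft at full depth with 1 mm of play. Pushing to 25 N does no harm. A seated shaft does not come out under the proof pull.
- jaw2 (a joint): Sprung hinged jaw of clip 2 (noses at both forks): 0 rad shut (empty, or shaft home), about 0.25 while a shaft passes, over 0.1 while one is stuck half-way. A shaft lowered level and centred within 3 mm pushes it aside with 5 to 15 N; it snaps back over the shaft at full depth with 1 mm of play. Pushing to 25 N does no harm. A seated shaft does not come out under the proof pull.
- jaw3 (a joint): Sprung hinged jaw of clip 3 (noses at both forks): 0 rad shut (empty, or shaft home), about 0.25 while a shaft passes, over 0.1 while one is stuck half-way. A shaft lowered level and centred within 3 mm pushes it aside with 5 to 15 N; it snaps back over the shaft at full depth with 1 mm of play. Pushing to 25 N does no harm. A seated shaft does not come out under the proof pull.
- jaw4 (a joint): Sprung hinged jaw of clip 4 (noses at both forks): 0 rad shut (empty, or shaft home), about 0.25 while a shaft passes, over 0.1 while one is stuck half-way. A shaft lowered level and centred within 3 mm pushes it aside with 5 to 15 N; it snaps back over the shaft at full depth with 1 mm of play. Pushing to 25 N does no harm. A seated shaft does not come out under the proof pull.
- carriage1 (a joint): Rise in m of the carriage of clip 1: 0 down (start), 0.020 upper stop. Fork and jaw ride on this upright sprung, friction-braked slide: a seated shaft pulled up lifts it from about 10 N, 3.5 N more per 10 mm; it stays where left and can be pushed down again. A pointer at its front runs beside a small plate with lines at 7 and 14 mm of rise.
- carriage2 (a joint): Rise in m of the carriage of clip 2: 0 down (start), 0.020 upper stop. Fork and jaw ride on this upright sprung, friction-braked slide: a seated shaft pulled up lifts it from about 10 N, 3.5 N more per 10 mm; it stays where left and can be pushed down again. A pointer at its front runs beside a small plate with lines at 7 and 14 mm of rise.
- carriage3 (a joint): Rise in m of the carriage of clip 3: 0 down (start), 0.020 upper stop. Fork and jaw ride on this upright sprung, friction-braked slide: a seated shaft pulled up lifts it from about 10 N, 3.5 N more per 10 mm; it stays where left and can be pushed down again. A pointer at its front runs beside a small plate with lines at 7 and 14 mm of rise.
- carriage4 (a joint): Rise in m of the carriage of clip 4: 0 down (start), 0.020 upper stop. Fork and jaw ride on this upright sprung, friction-braked slide: a seated shaft pulled up lifts it from about 10 N, 3.5 N more per 10 mm; it stays where left and can be pushed down again. A pointer at its front runs beside a small plate with lines at 7 and 14 mm of rise.
- keeper (a joint): Angle in rad of the rack's keeper: 0 fully down over the shafts; starts at 0 to 0.3; upright, clear of the clips, from 1.4; swung right back at its stop, 2.0. A stiff hinge holds it wherever it is left; 2 to 5 N on its bar moves it.
- keeper_bar (a point): Middle of the keeper's steel cross bar, 12 mm thick, 300 mm long along the rack's y, on a thin side arm at each end. Circles the hinge at 77 mm radius. Swung back (1.4 to 1.9): 145 to 165 mm above the bench, 78 to 113 mm behind the line of the seats; fully down: 108 mm above the bench, 5 mm in front of the line of the seats, 17 mm or more above raised shafts. Pinch it from above, fingers in front and behind, midway between two clips as at this point.
- keeper_hinge (a point): Middle of the keeper's fixed hinge axis at the back of the rack, 85 mm above the bench, 68 mm behind the line of the seats. The axis is its y (the rack's y); x points to the back of the rack, z up. Opening lifts the bar and carries it to the back (+x).
- crank_fixture: Tall stand with a stack of grey gears on an upright shaft, about 0.11 m across and 0.35 m high, fixed at the left of the bench behind the shafts there: go round it. Origin under its middle.
- gear_1_mid (a point): Spur gear lying flat, 68 mm across, 18 mm high, a bystander on the bench: leave it alone. The point is its middle.
- piston_1_mid (a point): Piston, 66 mm across, 54 mm high, a bystander on the bench: leave it alone. The point is its middle.
- screwdriver_red_mid (a point): Screwdriver with a red handle, 225 mm long, 27 mm thick, a bystander on the bench: leave it alone. The point is its middle.

How it is judged:
On the way, in this order (a step that is already met when the one before it is completed fails the run):
1. the keeper is swung up and back (over 1.3 rad) (value of joint keeper above 1.3 rad), for 0.2 s.
2. every shaft sits fully home in a clip, the jaw shut over it, and its carriage has been pulled up between the lines (7 to 14 mm) (((distance between shaft1_mid and seat1 below 0.018 m and z of shaft1_mid in the frame of seat1 below 0.003 m and angle between the x axis of shaft1_mid and the x axis of seat1, either way round below 0.08 rad and value of joint jaw1 below 0.12 rad and value of joint carriage1 between 0.007 and 0.014 m) or (distance between shaft1_mid and seat2 below 0.018 m and z of shaft1_mid in the frame of seat2 below 0.003 m and angle between the x axis of shaft1_mid and the x axis of seat2, either way round below 0.08 rad and value of joint jaw2 below 0.12 rad and value of joint carriage2 between 0.007 and 0.014 m) or (distance between shaft1_mid and seat3 below 0.018 m and z of shaft1_mid in the frame of seat3 below 0.003 m and angle between the x axis of shaft1_mid and the x axis of seat3, either way round below 0.08 rad and value of joint jaw3 below 0.12 rad and value of joint carriage3 between 0.007 and 0.014 m) or (distance between shaft1_mid and seat4 below 0.018 m and z of shaft1_mid in the frame of seat4 below 0.003 m and angle between the x axis of shaft1_mid and the x axis of seat4, either way round below 0.08 rad and value of joint jaw4 below 0.12 rad and value of joint carriage4 between 0.007 and 0.014 m)) and ((distance between shaft2_mid and seat1 below 0.018 m and z of shaft2_mid in the frame of seat1 below 0.003 m and angle between the x axis of shaft2_mid and the x axis of seat1, either way round below 0.08 rad and value of joint jaw1 below 0.12 rad and value of joint carriage1 between 0.007 and 0.014 m) or (distance between shaft2_mid and seat2 below 0.018 m and z of shaft2_mid in the frame of seat2 below 0.003 m and angle between the x axis of shaft2_mid and the x axis of seat2, either way round below 0.08 rad and value of joint jaw2 below 0.12 rad and value of joint carriage2 between 0.007 and 0.014 m) or (distance between shaft2_mid and seat3 below 0.018 m and z of shaft2_mid in the frame of seat3 below 0.003 m and angle between the x axis of shaft2_mid and the x axis of seat3, either way round below 0.08 rad and value of joint jaw3 below 0.12 rad and value of joint carriage3 between 0.007 and 0.014 m) or (distance between shaft2_mid and seat4 below 0.018 m and z of shaft2_mid in the frame of seat4 below 0.003 m and angle between the x axis of shaft2_mid and the x axis of seat4, either way round below 0.08 rad and value of joint jaw4 below 0.12 rad and value of joint carriage4 between 0.007 and 0.014 m)) and ((distance between shaft3_mid and seat1 below 0.018 m and z of shaft3_mid in the frame of seat1 below 0.003 m and angle between the x axis of shaft3_mid and the x axis of seat1, either way round below 0.08 rad and value of joint jaw1 below 0.12 rad and value of joint carriage1 between 0.007 and 0.014 m) or (distance between shaft3_mid and seat2 below 0.018 m and z of shaft3_mid in the frame of seat2 below 0.003 m and angle between the x axis of shaft3_mid and the x axis of seat2, either way round below 0.08 rad and value of joint jaw2 below 0.12 rad and value of joint carriage2 between 0.007 and 0.014 m) or (distance between shaft3_mid and seat3 below 0.018 m and z of shaft3_mid in the frame of seat3 below 0.003 m and angle between the x axis of shaft3_mid and the x axis of seat3, either way round below 0.08 rad and value of joint jaw3 below 0.12 rad and value of joint carriage3 between 0.007 and 0.014 m) or (distance between shaft3_mid and seat4 below 0.018 m and z of shaft3_mid in the frame of seat4 below 0.003 m and angle between the x axis of shaft3_mid and the x axis of seat4, either way round below 0.08 rad and value of joint jaw4 below 0.12 rad and value of joint carriage4 between 0.007 and 0.014 m)) and ((distance between shaft4_mid and seat1 below 0.018 m and z of shaft4_mid in the frame of seat1 below 0.003 m and angle between the x axis of shaft4_mid and the x axis of seat1, either way round below 0.08 rad and value of joint jaw1 below 0.12 rad and value of joint carriage1 between 0.007 and 0.014 m) or (distance between shaft4_mid and seat2 below 0.018 m and z of shaft4_mid in the frame of seat2 below 0.003 m and angle between the x axis of shaft4_mid and the x axis of seat2, either way round below 0.08 rad and value of joint jaw2 below 0.12 rad and value of joint carriage2 between 0.007 and 0.014 m) or (distance between shaft4_mid and seat3 below 0.018 m and z of shaft4_mid in the frame of seat3 below 0.003 m and angle between the x axis of shaft4_mid and the x axis of seat3, either way round below 0.08 rad and value of joint jaw3 below 0.12 rad and value of joint carriage3 between 0.007 and 0.014 m) or (distance between shaft4_mid and seat4 below 0.018 m and z of shaft4_mid in the frame of seat4 below 0.003 m and angle between the x axis of shaft4_mid and the x axis of seat4, either way round below 0.08 rad and value of joint jaw4 below 0.12 rad and value of joint carriage4 between 0.007 and 0.014 m))), for 0.2 s.
3. the keeper is swung fully down again (value of joint keeper below 0.08 rad), for 0.2 s.
At the end, for the whole second after the job is handed in: Every shaft present lies home in some clip (within 18 mm of the seat point, less than 3 mm above it, in line within 0.08 rad, jaw under 0.12 rad), that clip's carriage stands 7 to 14 mm up, the keeper is down (under 0.08 rad), and the shafts are at rest (all of step 2 and value of joint keeper below 0.08 rad and linear speed of each of shaft1, shaft2, shaft3, shaft4 below 0.02 m/s); the robot touches nothing.
It fails at once if a carriage pulled to its upper stop (over 18 mm) (value of joint any of carriage1, carriage2, carriage3, carriage4 above 0.018 m).
It fails at once if the fingers bear on a clip itself with more than 9 N, in place of the shaft (contact force between the fingers and carriage1 above 9 N or contact force between the fingers and carriage2 above 9 N or contact force between the fingers and carriage3 above 9 N or contact force between the fingers and carriage4 above 9 N).
It fails at once if gear, piston or screwdriver disturbed (moved over 40 mm) (distance of any of gear_1_mid, piston_1_mid, screwdriver_red_mid from where it was at the start of the episode above 0.04 m).
Of shaft1, shaft2, shaft3, shaft4 only 3 to 4 are there at a start; the rules pass over those that are not, and their reading is None.
At some moment in a run one of shaft1, shaft2, shaft3, shaft4 may be knocked a few centimetres aside while the robot is not near it.
Once in a run the grip may slacken for a moment while it holds something.
It also fails if it takes over 208 s, if anything falls off the work surface, if the arm or the gripper's body presses on something with over 40 N, if the wrist force passes 120 N, or if a joint passes its speed limit or range.

## Robot

A 6-joint arm with a two-finger parallel gripper is mounted at the origin on a cart in front of the work surface, level with it; the furniture and walls round the work are solid. World frame = base frame: x ahead of the robot, y to its left, z up, the work surface at z = 0. Lengths are in m, angles in rad, forces in N, time in s.
With the tool pointing down it reaches from about 0.25 to 0.775 m from the base axis. Payload 4 kg.
Tool frame: the origin (TCP) lies midway between the tips of the shut fingers; the grasp point (between the pads) lies grip_point_offset behind it (grip_point_offset is the distance from the TCP to the grasp point, in m); z points along the fingers, y is the line along which they close (so a half turn about z gives the same grasp; the last joint's range is limited). The gripper opens to 94 mm and grips with 3 to 60 N. Pads are 16 mm wide; open, the fingers measure 119 mm over their backs; the gripper's body (75 mm by 177 mm) begins 78 mm behind the grasp point.
Start: joints at [1.123, 0.087, 1.371, -0, 1.684, -0.103], TCP at [0.186, 0.518, 0.184] pointing down, gripper open.
Joint ranges: [-3.1, 3.1], [-0.76, 2.03], [0.27, 2.55], [-1.08, 4.22], [0.17, 2.65], [-2.57, 2.57]. Speed limits (rad/s): [2.79, 2.79, 3.14, 3.14, 3.14, 3.14].

## Interface

Orientations are given as [roll, pitch, yaw] about the fixed x, y, z axes, in that order (R = Rz(yaw) Ry(pitch) Rx(roll)).
In Python, from bench import * gives the robot as it stands. The module is installed in compiled form; this text tells all that it offers.
- The arm moves only by the tool apply_moves, never from a script. Its argument "commands" is a list of rows, each a list of 7 numbers: the turn, a rotation vector about the world's x, y, z in rad, then the shift along the world's x, y, z in m, then the opening in per cent of the stroke, from 0 (shut) to 100 (fully open). In form: [[ax, ay, az, x, y, z, jaw], ...]. A call has exactly 5 rows; each row is the pose to reach, as a shift and turn from the pose commanded when the call began; what a row does not reach only later rows make up. A row lasts 1/10 s, in which the tool goes at most 50 mm and 8.59 degrees, less where a joint would pass 70% of its speed; a pose out of reach is approached as far as the arm can. A call with a gripper value outside its range is refused whole. The fingers move at their own pace and stop on an object; the grip force is fixed at half the most. Time passes only in rows, so rows that repeat a pose let the fingers close, or fill a call up. It gives the time, the measured TCP pose, the force, the opening and the grip force at its end, in the units of the state.
- get_obs(): the state, without advancing time (a new reading comes with each control period).
- snapshot(name): name is "scene" or "top" or "wrist"; returns a dict with "pixels" (400x640x3 uint8, red, green, blue), "vertical_fov" (degrees; the focal length in pixels is half the picture's height over the tangent of half this angle, whatever the lens; pixels are square), "cx", "cy" (the principal point, pixels), "k1" (the pictures are not rectified: a ray, as slopes to the right and down, at radius r is drawn at 1 + k1 r^2 times it, then the intrinsics apply), "rvec" (rotation vector, rad) and "tvec" (3), from world to camera coordinates, as OpenCV has them. Camera axes: x right, y down, z forward; pixel columns grow to the right and rows downward; lengths in m; the calibration is good to about 2 mm. A picture is of the moment at which its call begins. There is no depth.
- close_job(): hands the job in; it is judged then, once.
Trained networks look in the newest picture that a camera, given by its name, has taken for a name from the list of things; names that differ only in an ending like _2 or _b are one class to them, and where a whole thing is asked for, a point or a joint stands for the part that bears it (a point fixed in the world has none). Each returns a list of dicts, best first, with "score" (0 to 1); they miss things now and then, are a little off and sometimes report something else, mostly with a low value. They report only what shows in the picture. A call takes as long as a camera call.
- masks_of(camera, query): "mask" (400x640 bool, what is visible of it) and "extent" ([left, top, right, bottom] in pixels, round what is visible of it).
- place_of(camera, query): "pixel" ([column, row] in pixels: a listed point, or the origin of a listed thing).
The state is a dict: "time": time; "joint_positions": joint angles; "qvel": joint speeds; "joint_torque": joint torques, N m; "tool_pos": TCP position; "ee_rot": TCP orientation; "wrist_force": force on the tool from outside, world axes, zero at the start; "wrist_torque": the same for the moment, N m; "width": finger opening in m; "finger_force": force on a finger pad.
Only numpy, scipy, OpenCV 4.12 (cv2) and the standard library are available. Lean on these libraries where they do the work, as an engineer would, in place of code of your own. Each camera call takes 0.05 s, during which the arm holds its last target. There are 200 camera calls.

## Working session

There is one attempt and no reset: what is moved stays moved. The work goes in short steps, Python scripts to look and compute and a tool call to move; the robot and the scene stay as the last step left them, time stands still between calls to the robot, and variables do not carry over. Pictures are saved under pics/ and viewed, at most 14 in all, crops included, and the job is handed in when it is done.

Besides the shell and the picture viewer there is one more tool, called as name(argument=value, ...), one argument or row to a line, values as JSON. apply_moves: Moves the arm, as the interface text tells. Its arguments: {"type":"object","properties":{"commands":{"type":"array"}},"required":["commands"]}

```bash
mkdir -p pics
cat > h.py <<'E'
from bench import *
import numpy as np, cv2
def cam(s):
    R=cv2.Rodrigues(np.array(s["rvec"],float))[0]; t=np.array(s["tvec"],float)
    f=200/np.tan(np.radians(s["vertical_fov"])/2)
    return R,t,f
def ray(s,px):
    R,t,f=cam(s); d=np.array([(px[0]-s["cx"])/f,(px[1]-s["cy"])/f]); u=d.copy()
    for _ in range(20): u=d/(1+s["k1"]*(u@u))
    return -R.T@t, R.T@np.array([u[0],u[1],1.])
def onz(s,px,z):
    o,d=ray(s,px); return o+d*(z-o[2])/d[2]
def proj(s,P):
    R,t,f=cam(s); c=R@np.array(P,float)+t; u=c[:2]/c[2]; u=u*(1+s["k1"]*(u@u)); return u*f+[s["cx"],s["cy"]]
def tri(obs):
    A=np.zeros((3,3));b=np.zeros(3)
    for s,p in obs:
        o,d=ray(s,p); d=d/np.linalg.norm(d); M=np.eye(3)-np.outer(d,d); A+=M;b+=M@o
    return np.linalg.solve(A,b)
def save(s,n): cv2.imwrite(f"pics/{n}.png",cv2.cvtColor(s["pixels"],cv2.COLOR_RGB2BGR))
E
python3 - <<'E'
from h import *
o=get_obs(); print({k:np.round(v,3).tolist() for k,v in o.items()})
import bench; print([x for x in dir(bench) if not x.startswith('_')])
S={}
for c in ("scene","top"):
    s=S[c]=snapshot(c); save(s,c+"0"); print(c,s["vertical_fov"],s["k1"],np.round(-cam(s)[0].T@cam(s)[1],3))
Z={'shaft1_mid':.008,'seat1':.06,'seat2':.06,'seat3':.06,'seat4':.06,'rack':0,'keeper_bar':.11,'keeper_hinge':.085,'crank_fixture':0,'gear_1_mid':.009,'piston_1_mid':.027,'screwdriver_red_mid':.013}
for q,z in Z.items():
    for c in S:
        for r in place_of(c,q)[:5]:
            print(q,c,round(r["score"],2),np.round(r["pixel"],1),np.round(onz(S[c],r["pixel"],z),4)[:2])
for c in S:
  for r in masks_of(c,'shaft1_mid'):
    m=r["mask"].astype(np.uint8); ys,xs=np.nonzero(m)
    P=np.array([onz(S[c],(x,y),.008)[:2] for x,y in zip(xs,ys)]); C=P.mean(0); w,v=np.linalg.eigh(np.cov((P-C).T)); 
    print('mask',c,round(r["score"],2),np.round(C,4),len(xs),'ang',round(np.arctan2(v[1,1],v[0,1]),3),np.round(np.sqrt(w)*12**.5,3))
E
```

```text
{'time': 0.0, 'joint_positions': [1.123, 0.088, 1.372, 0.0, 1.684, -0.103], 'qvel': [-0.001, -0.002, -0.0, 0.001, 0.0, 0.001], 'joint_torque': [0.001, -34.018, -30.243, 0.072, 0.033, -0.0], 'tool_pos': [0.186, 0.517, 0.183], 'ee_rot': [-3.139, -0.0, 2.797], 'wrist_force': [-0.526, 0.923, -0.435], 'wrist_torque': [0.026, -0.033, 0.035], 'finger_force': 0.0, 'width': 0.094}
['IKError', 'close_job', 'get_obs', 'grip_point_offset', 'masks_of', 'place_of', 'snapshot']
scene 54.52471339209042 -0.0072979692689472435 [-0.04  -1.087  0.676]
top 47.02812448756275 0.021664892027555494 [ 0.325 -0.041  1.712]
shaft1_mid scene 0.52 [225.5 199. ] [0.4187 0.3267]
shaft1_mid top 0.65 [215.4 242.8] [0.4277 0.3445]
seat1 scene 0.79 [318.8 212.6] [ 0.607  -0.0825]
seat1 scene 0.78 [332.6 224.3] [ 0.5977 -0.1784]
seat1 scene 0.75 [399.8 247.9] [ 0.6751 -0.4078]
seat1 scene 0.68 [299.  200.2] [0.6026 0.0441]
seat1 scene 0.61 [308.6 210.5] [ 0.5868 -0.0482]
seat1 top 0.82 [336.4 194.9] [ 0.5982 -0.1009]
seat1 top 0.7 [358.4 195.1] [ 0.5975 -0.181 ]
seat1 top 0.61 [316.8 193.2] [ 0.6045 -0.0295]
seat1 top 0
[... 1835 characters left out ...]
409.7 171. ] [ 0.6762 -0.3606]
keeper_hinge scene 0.94 [330.9 203.4] [ 0.6533 -0.0897]
keeper_hinge top 0.78 [331.1 176.3] [ 0.6621 -0.0813]
keeper_hinge top 0.23 [302.4 193.8] [0.598 0.022]
crank_fixture scene 0.18 [233.2 213.6] [0.3997 0.2   ]
crank_fixture top 0.44 [330.4 175.7] [ 0.6821 -0.0807]
gear_1_mid scene 0.57 [368.7 215.1] [ 0.7985 -0.1236]
gear_1_mid top 0.62 [345.5 151.2] [ 0.7755 -0.1384]
piston_1_mid top 0.5 [410.4 170.9] [ 0.6948 -0.3797]
screwdriver_red_mid scene 0.78 [404.  282.5] [ 0.616  -0.4895]
screwdriver_red_mid top 0.71 [439.9 192.7] [ 0.6143 -0.4903]
mask scene 0.64 [0.4254 0.3364] 136 ang 2.925 [0.048 0.115]
mask top 0.41 [0.4214 0.3396] 82 ang 2.931 [0.015 0.077]
```

View pics/scene0.png

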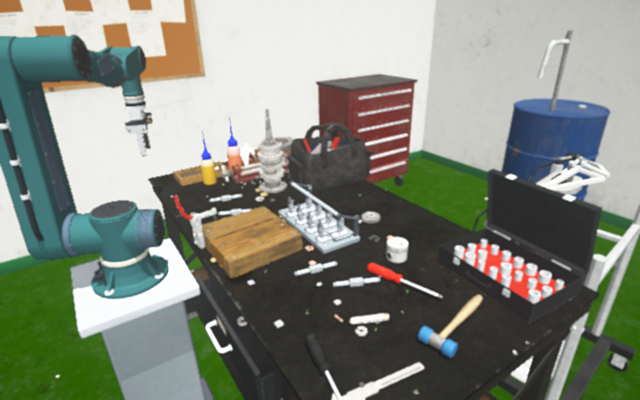

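View pics/top0.png

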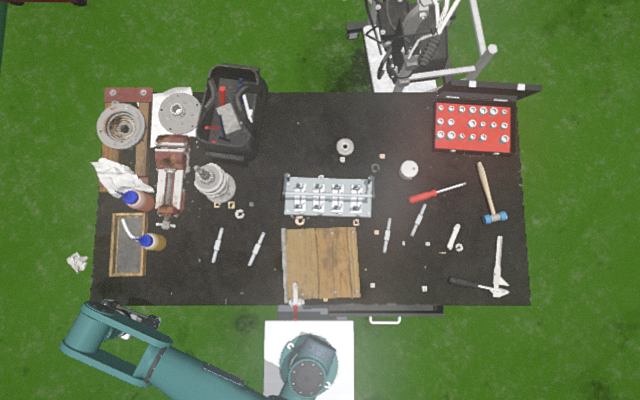

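Both pictures show four shafts. In top they are at about (217,243), (256,247), (387,234) and (419,219). The rack is at (330,197) with its keeper to the back, and a wooden box stands in front of it at (320,262). The gear tower is at (215,183).

apply_moves(
  commands=[
    [0, 0, -0.13, 0, -0.05, 0.012, 100],
    [0, 0, -0.26, 0, -0.1, 0.024, 100],
    [0, 0, -0.39, 0, -0.15, 0.036, 100],
    [0, 0, -0.52, 0, -0.2, 0.048, 100],
    [0, 0, -0.65, 0, -0.24, 0.06, 100],
  ],
)

```text
time: 1.9
tool_pos: [0.1854, 0.2757, 0.2446]
ee_rot: [3.141, 0.0, 2.142]
wrist_force: [0.8, 0.3, 0.3]
width: 0.0939
finger_force: 0.0
```

apply_moves(
  commands=[
    [0, 0, -0.12, 0.02, -0.045, 0.012, 100],
    [0, 0, -0.24, 0.04, -0.09, 0.024, 100],
    [0, 0, -0.36, 0.06, -0.13, 0.036, 100],
    [0, 0, -0.48, 0.08, -0.175, 0.048, 100],
    [0, 0, -0.576, 0.1, -0.22, 0.06, 100],
  ],
)

```text
time: 2.4
tool_pos: [0.2855, 0.0571, 0.3049]
ee_rot: [3.139, -0.0, 1.567]
wrist_force: [1.7, 0.3, -1.4]
width: 0.0942
finger_force: 0.0
```

apply_moves(
  commands=[
    [0, 0, 0, 0.04, -0.03, 0, 100],
    [0, 0, 0, 0.08, -0.06, 0, 100],
    [0, 0, 0, 0.12, -0.09, 0, 100],
    [0, 0, 0, 0.16, -0.12, 0, 100],
    [0, 0, 0, 0.2, -0.137, 0, 100],
  ],
)

```text
time: 2.9
tool_pos: [0.4867, -0.0807, 0.3038]
ee_rot: [3.142, 0.001, 1.568]
wrist_force: [-1.1, 0.3, 0.1]
width: 0.0939
finger_force: 0.0
```

Run:
```python
from h import *
o=get_obs(); print({k:np.round(o[k],3).tolist() for k in('time','joint_positions','tool_pos','ee_rot','wrist_force')},grip_point_offset)
S={}
for c in ("wrist","top","scene"):
    s=S[c]=snapshot(c); save(s,c+"1")
s=S["wrist"];print(s["vertical_fov"],s["k1"],np.round(-cam(s)[0].T@cam(s)[1],3))
for q,z in {'seat1':.06,'rack':0,'keeper_bar':.12,'keeper_hinge':.085,'carriage1':.03}.items():
    for r in place_of('wrist',q)[:6] if q!='carriage1' else []:
        print(q,round(r["score"],2),np.round(r["pixel"],1),np.round(onz(S['wrist'],r["pixel"],z),4)[:2])
# shafts in top
g=cv2.cvtColor(S["top"]["pixels"],cv2.COLOR_RGB2GRAY)
for (x,y) in [(217,243),(256,247),(387,234),(419,219)]:
    m=np.zeros_like(g); m[y-24:y+25,x-14:x+15]=1; m=(m>0)&(g>90)
    n,l,st,ce=cv2.connectedComponentsWithStats(m.astype(np.uint8)); k=1+np.argmax(st[1:,4]); ys,xs=np.nonzero(l==k)
    P=np.array([onz(S["top"],p,.008)[:2] for p in zip(xs,ys)]);C=P.mean(0);w,v=np.linalg.eigh(np.cov((P-C).T));print('shaft',np.round(C,4),'yaw',round(float(np.arctan(v[1,1]/v[0,1])),3),np.round((12*w)**.5,3))
```

```text
{'time': 2.9, 'joint_positions': [-0.279, -0.032, 1.258, -0.001, 1.916, -0.276], 'tool_pos': [0.487, -0.081, 0.304], 'ee_rot': [3.142, 0.001, 1.568], 'wrist_force': [-1.104, 0.33, 0.122]} 0.0188
65.12184307213879 -0.003539768139767762 [ 0.487 -0.003  0.504]
seat1 0.93 [384.2 229.7] [ 0.5951 -0.1785]
seat1 0.76 [387.  185.3] [ 0.5951 -0.1093]
seat1 0.74 [396.9  75.7] [0.5991 0.0406]
seat1 0.74 [391.7 134.1] [ 0.5971 -0.0359]
rack 0.8 [377.1 154.5] [ 0.5905 -0.0726]
keeper_bar 0.67 [394.4 165.4] [ 0.5882 -0.0696]
keeper_hinge 0.67 [444.5 165.9] [ 0.6652 -0.0764]
shaft [0.4213 0.3385] yaw -0.223 [0.02  0.127]
shaft [0.4063 0.1944] yaw -0.406 [0.02  0.127]
shaft [ 0.4856 -0.2997] yaw -0.288 [0.052 0.169]
shaft [ 0.5812 -0.3943] yaw -0.968 [0.058 0.105]
```

View pics/wrist1.png

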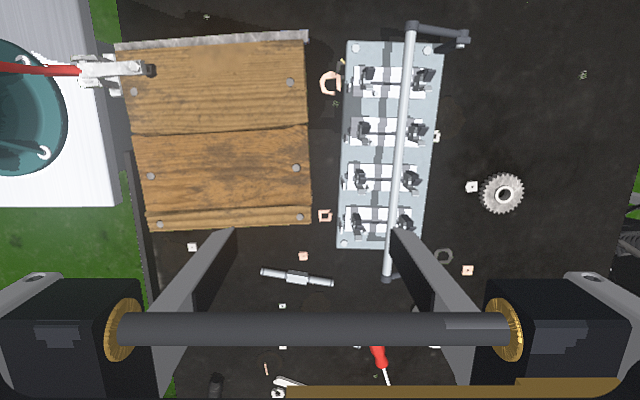

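The wrist picture shows the keeper bar from (411,30) to (387,275), lying over four empty clips, so it is nearly down. I'll pinch it at its middle.

apply_moves(
  commands=[
    [0, 0, -0.02, 0.03, 0, -0.03, 100],
    [0, 0, -0.02, 0.06, 0, -0.06, 100],
    [0, 0, -0.02, 0.09, 0.002, -0.08, 100],
    [0, 0, -0.02, 0.105, 0.002, -0.1, 100],
    [0, 0, -0.02, 0.105, 0.002, -0.11, 100],
  ],
)

```text
time: 3.75
tool_pos: [0.59, -0.075, 0.1924]
ee_rot: [-3.14, -0.0, 1.552]
wrist_force: [0.0, 0.4, -0.1]
width: 0.094
finger_force: 0.0
```

apply_moves(
  commands=[
    [0, 0, 0, 0, 0, -0.03, 100],
    [0, 0, 0, 0, 0, -0.06, 100],
    [0, 0, 0, 0, 0, -0.085, 100],
    [0, 0, 0, 0, 0, -0.1, 100],
    [0, 0, 0, 0, 0, -0.104, 100],
  ],
)

```text
time: 4.25
tool_pos: [0.5888, -0.0757, 0.0894]
ee_rot: [-3.14, -0.0, 1.551]
wrist_force: [-0.2, -0.1, 0.0]
width: 0.0939
finger_force: 0.0
```

apply_moves(
  commands=[
    [0, 0, 0, 0, 0, 0, 60],
    [0, 0, 0, 0, 0, 0, 40],
    [0, 0, 0, 0, 0, 0, 20],
    [0, 0, 0, 0, 0, 0, 8],
    [0, 0, 0, 0, 0, 0, 0],
  ],
)

```text
time: 4.75
tool_pos: [0.5908, -0.0763, 0.0907]
ee_rot: [3.14, 0.0, 1.551]
wrist_force: [1.4, 0.3, -0.0]
width: 0.0573
finger_force: 0.0
```

Run:
```python
from h import *
s=snapshot("wrist"); save(s,"w2")
R=cv2.resize(cv2.cvtColor(snapshot("scene")["pixels"],cv2.COLOR_RGB2BGR)[150:270,240:420],None,fx=2.2,fy=2.2)
I=np.zeros((400,640+396,3),np.uint8);I[:,:640]=cv2.imread("pics/w2.png");I[:264,640:]=R
cv2.imwrite("pics/w2s.png",cv2.resize(I,None,fx=.77,fy=.77))
```

```text
(no output)
```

View pics/w2s.png

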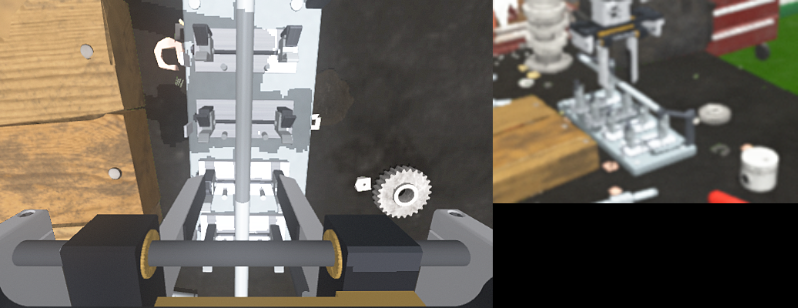

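The fingers straddle the bar, which is at about column 243. They close slowly, so I'll carry on closing.

apply_moves(
  commands=[
    [0, 0, 0, 0, 0, 0, 0],
    [0, 0, 0, 0, 0, 0, 0],
    [0, 0, 0, 0, 0, 0, 0],
    [0, 0, 0, 0, 0, 0, 0],
    [0, 0, 0, 0, 0, 0, 0],
  ],
)

```text
time: 5.35
tool_pos: [0.592, -0.0762, 0.09]
ee_rot: [3.138, -0.0, 1.551]
wrist_force: [4.4, 0.5, -1.4]
width: 0.0109
finger_force: 30.0
```

apply_moves(
  commands=[
    [0, 0, 0, 0, 0, 0, 0],
    [0, 0, 0, 0, 0, 0, 0],
    [0, 0, 0, 0, 0, 0, 0],
    [0, 0, 0, 0, 0, 0, 0],
    [0, 0, 0, 0, 0, 0, 0],
  ],
)

```text
time: 5.85
tool_pos: [0.5919, -0.0762, 0.0899]
ee_rot: [3.138, -0.0, 1.551]
wrist_force: [4.9, -0.7, -3.8]
width: 0.0111
finger_force: 30.0
```

Run:
```python
import numpy as np
for t0 in (0,.1,.2):
  a=lambda t:np.array([-.077*np.cos(t+.305),.077*np.sin(t+.305)])
  print(t0,[np.round(a(t)-a(t0),3).tolist() for t in np.linspace(t0,1.75,16)[1:]])
```

```text
0 [[0.003, 0.008], [0.007, 0.016], [0.012, 0.024], [0.018, 0.031], [0.025, 0.037], [0.032, 0.042], [0.04, 0.046], [0.048, 0.05], [0.057, 0.052], [0.066, 0.053], [0.075, 0.054], [0.084, 0.053], [0.093, 0.051], [0.101, 0.049], [0.109, 0.045]]
0.1 [[0.004, 0.008], [0.008, 0.015], [0.014, 0.021], [0.02, 0.027], [0.026, 0.033], [0.033, 0.037], [0.041, 0.041], [0.049, 0.044], [0.057, 0.045], [0.066, 0.046], [0.074, 0.047], [0.083, 0.046], [0.091, 0.044], [0.099, 0.041], [0.107, 0.038]]
0.2 [[0.004, 0.007], [0.009, 0.013], [0.015, 0.019], [0.021, 0.024], [0.027, 0.028], [0.034, 0.032], [0.042, 0.035], [0.049, 0.038], [0.057, 0.039], [0.065, 0.04], [0.073, 0.04], [0.081, 0.039], [0.088, 0.037], [0.096, 0.034], [0.103, 0.031]]
```

apply_moves(
  commands=[
    [0, 0, 0, 0.004, 0, 0.008, 0],
    [0, 0, 0, 0.008, 0, 0.016, 0],
    [0, 0, 0, 0.013, 0, 0.023, 0],
    [0, 0, 0, 0.019, 0, 0.029, 0],
    [0, 0, 0, 0.026, 0, 0.035, 0],
  ],
)

```text
time: 6.35
tool_pos: [0.6143, -0.0769, 0.1223]
ee_rot: [-3.134, 0.001, 1.55]
wrist_force: [0.0, -3.5, -9.4]
width: 0.0109
finger_force: 30.0
```

apply_moves(
  commands=[
    [0, 0, 0, 0.007, 0, 0.005, 0],
    [0, 0, 0, 0.015, 0, 0.009, 0],
    [0, 0, 0, 0.023, 0, 0.012, 0],
    [0, 0, 0, 0.031, 0, 0.014, 0],
    [0, 0, 0, 0.04, 0, 0.015, 0],
  ],
)

```text
time: 6.85
tool_pos: [0.6564, -0.0781, 0.1423]
ee_rot: [3.141, 0.004, 1.549]
wrist_force: [-4.0, -6.0, -1.5]
width: 0.009
finger_force: 27.6
```

apply_moves(
  commands=[
    [0, 0, 0, 0.009, 0, 0, 0],
    [0, 0, 0, 0.018, 0, -0.001, 0],
    [0, 0, 0, 0.027, 0, -0.003, 0],
    [0, 0, 0, 0.035, 0, -0.006, 0],
    [0, 0, 0, 0.043, 0, -0.009, 0],
  ],
)

```text
time: 7.35
tool_pos: [0.7028, -0.0771, 0.1369]
ee_rot: [3.131, 0.002, 1.551]
wrist_force: [0.3, -4.0, 4.2]
width: 0.0002
finger_force: 2.0
```

Run:
```python
from h import *
s=snapshot("wrist"); save(s,"w3")
t=snapshot("scene")
for q in ('keeper_bar','keeper_hinge'):
  for c,S in(('wrist',s),('scene',t)):
    print(q,c,[(round(r["score"],2),np.round(r["pixel"],0)) for r in place_of(c,q)[:2]])
R=cv2.resize(cv2.cvtColor(t["pixels"],cv2.COLOR_RGB2BGR)[150:270,240:420],None,fx=2.2,fy=2.2)
I=np.zeros((400,640+396,3),np.uint8);I[:,:640]=cv2.imread("pics/w3.png");I[:264,640:]=R
cv2.imwrite("pics/w3s.png",cv2.resize(I,None,fx=.77,fy=.77))
```

```text
keeper_bar wrist [(0.68, array([307., 229.]))]
keeper_bar scene [(0.6, array([343., 183.]))]
keeper_hinge wrist [(0.76, array([267., 204.]))]
keeper_hinge scene [(0.7, array([330., 202.])), (0.25, array([398., 248.]))]
```

View pics/w3s.png

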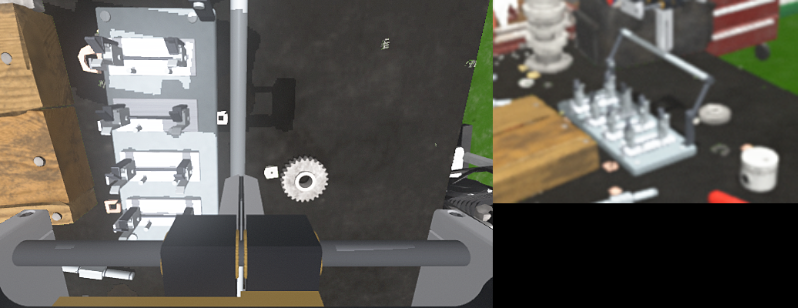

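Run:
```python
from h import *
s=snapshot("wrist"); t=snapshot("scene")
print(np.round(get_obs()["tool_pos"],4))
for hx in (.66,.665,.67):
  for th in (1.2,1.3,1.4,1.5,1.6,1.7,1.8):
    P=[hx-.077*np.cos(th+.305),-.078,.085+.077*np.sin(th+.305)]
    print(hx,th,np.round(P,3),np.round(proj(s,P)),np.round(proj(t,P)))
g=cv2.cvtColor(s["pixels"],cv2.COLOR_RGB2GRAY); print(g[150,280:340].tolist())
```

```text
[ 0.7033 -0.0763  0.1361]
0.66 1.2 [ 0.655 -0.078  0.162] [232. 248.] [329. 182.]
0.66 1.3 [ 0.663 -0.078  0.162] [245. 247.] [331. 181.]
0.66 1.4 [ 0.67  -0.078  0.161] [258. 247.] [333. 181.]
0.66 1.5 [ 0.678 -0.078  0.16 ] [271. 245.] [335. 181.]
0.66 1.6 [ 0.685 -0.078  0.158] [283. 244.] [336. 181.]
0.66 1.7 [ 0.692 -0.078  0.155] [295. 242.] [338. 181.]
0.66 1.8 [ 0.699 -0.078  0.151] [306. 239.] [340. 182.]
0.665 1.2 [ 0.66  -0.078  0.162] [241. 247.] [330. 182.]
0.665 1.3 [ 0.668 -0.078  0.162] [253. 247.] [332. 181.]
0.665 1.4 [ 0.675 -0.078  0.161] [266. 247.] [334. 181.]
0.665 1.5 [ 0.683 -0.078  0.16 ] [279. 245.] [336. 181.]
0.665 1.6 [ 0.69  -0.078  0.158] [291. 244.] [338. 181.]
0.665 1.7 [ 0.697 -0.078  0.155] [303. 241.] [339. 181.]
0.665 1.8 [ 0.704 -0.078  0.151] [314. 239.] [341. 181.]
0.67 1.2 [ 0.665 -0.078  0.162] [249. 247.] [332. 181.]
0.67 1.3 [ 0.673 -0.078  0.162] [262. 247.] [333. 181.]
0.67 1.4 [ 0.68  -0.078  0.161] [274. 246.] [335. 180.]
0.67 1.5 [ 0.688 -0.078  0.16 ] [287. 245.] [337. 180.]
0.67 1.6 [ 0.695 -0.078  0.158] [299. 243.] [339. 180.]
0.67 1.7 [ 0.702 -0.078  0.155] [311. 241.] [340. 181.]
0.67 1.8 [ 0.709 -0.078  0.151] [321. 239.] [342. 181.]
[93, 235, 255, 255, 255, 255, 255, 255, 255, 213, 225, 254, 253, 244, 243, 165, 51, 60, 61, 54, 108, 141, 143, 148, 156, 162, 166, 172, 169, 171, 175, 175, 172, 169, 167, 163, 158, 153, 147, 139, 104, 49, 50, 50, 54, 56, 53, 54, 48, 46, 48, 46, 50, 46, 45, 46, 44, 44, 43, 42]
```

The bar now stands at about 1.7 rad, at column 308 under the fingers, so it is well back. I'll go up, open, turn to the shaft-grasp yaw and measure the rack.

apply_moves(
  commands=[
    [0, 0, 0, 0, 0, 0.02, 20],
    [0, 0, 0, 0, 0, 0.06, 60],
    [0, 0, 0, 0, 0, 0.1, 100],
    [0, 0, 0, -0.03, 0, 0.13, 100],
    [0, 0, 0, -0.07, 0, 0.15, 100],
  ],
)

```text
time: 8.25
tool_pos: [0.6307, -0.0749, 0.2839]
ee_rot: [3.137, -0.002, 1.553]
wrist_force: [-0.1, -0.4, -0.2]
width: 0.037
finger_force: 0.0
```

apply_moves(
  commands=[
    [0, 0, 0.14, -0.02, 0, 0, 100],
    [0, 0, 0.28, -0.03, 0, 0, 100],
    [0, 0, 0.42, -0.04, 0, 0, 100],
    [0, 0, 0.56, -0.05, 0, 0, 100],
    [0, 0, 0.7, -0.06, 0, 0, 100],
  ],
)

```text
time: 8.75
tool_pos: [0.5694, -0.0747, 0.2825]
ee_rot: [3.138, 0.0, 2.258]
wrist_force: [0.9, -0.6, 0.9]
width: 0.077
finger_force: 0.0
```

apply_moves(
  commands=[
    [0, 0, 0.14, -0.01, 0, 0.01, 100],
    [0, 0, 0.28, -0.02, 0, 0.02, 100],
    [0, 0, 0.42, -0.03, 0, 0.02, 100],
    [0, 0, 0.56, -0.03, 0, 0.02, 100],
    [0, 0, 0.7, -0.03, 0, 0.02, 100],
  ],
)

```text
time: 9.25
tool_pos: [0.5396, -0.0748, 0.3029]
ee_rot: [3.139, 0.003, 2.958]
wrist_force: [-0.8, 0.3, -0.9]
width: 0.0939
finger_force: 0.0
```

apply_moves(
  commands=[
    [0, 0, 0.14, 0, 0, 0.0, 100],
    [0, 0, 0.18, 0, 0, 0.0, 100],
    [0, 0, 0.18, 0, 0, 0, 100],
    [0, 0, 0.18, 0, 0, 0, 100],
    [0, 0, 0.18, 0, 0, 0, 100],
  ],
)

```text
time: 9.75
tool_pos: [0.5396, -0.0757, 0.3015]
ee_rot: [3.141, 0.001, 3.131]
wrist_force: [-0.9, 0.3, 0.0]
width: 0.0938
finger_force: 0.0
```

```bash
cat >> h.py <<'E'
from scipy.optimize import linear_sum_assignment, least_squares
def rackfit(cams,x0=(.597,-.078,-.02)):
    D=[]
    for c in cams:
        s=snapshot(c)
        for r in place_of(c,'seat1'):
            if r["score"]>.5: D.append((s,onz(s,r["pixel"],.06)[:2],c))
    def seats(p): return [np.array(p[:2])+(1.5-i)*.07*np.array([-np.sin(p[2]),np.cos(p[2])]) for i in range(4)]
    Q=[]
    for s,P,c in D:
        d=[np.linalg.norm(P-q) for q in seats(x0)]; i=int(np.argmin(d))
        if d[i]<.025: Q.append((i,P,c))
    f=least_squares(lambda p:np.concatenate([seats(p)[i]-P for i,P,c in Q]),x0,loss='soft_l1',f_scale=.003)
    return f.x,[(i,c,np.round((P-seats(f.x)[i])*1e3,1).tolist()) for i,P,c in Q],np.round(seats(f.x),4).tolist()
E
python3 - <<'E'
from h import *
print({k:np.round(v,3).tolist() for k,v in get_obs().items() if k in('time','joint_positions','tool_pos','ee_rot')})
print(*rackfit(("wrist","top","scene")),sep='\n')
s=snapshot("wrist");save(s,"w4")
for c in("wrist","top","scene"): print(c,[(round(r["score"],2),np.round(r["pixel"])) for q in('rack','keeper_bar') for r in place_of(c,q)[:2]])
E
```

```text
{'time': 9.75, 'joint_positions': [-0.244, 0.083, 1.145, 0.001, 1.913, -1.804], 'tool_pos': [0.54, -0.076, 0.301], 'ee_rot': [3.141, 0.001, 3.131]}
[ 0.59709325 -0.07025793 -0.03087304]
[(2, 'wrist', [1.5, 2.2]), (0, 'wrist', [-8.3, 2.4]), (3, 'wrist', [1.1, 0.1]), (2, 'top', [-1.2, 4.7]), (3, 'top', [4.3, -0.4]), (0, 'top', [2.3, -21.9]), (1, 'scene', [-13.1, -9.8]), (3, 'scene', [-6.3, -11.4]), (0, 'scene', [12.6, 9.3])]
[[0.6003, 0.0347], [0.5982, -0.0353], [0.596, -0.1052], [0.5939, -0.1752]]
wrist [(0.72, array([318., 194.])), (0.58, array([341., 206.])), (0.89, array([317., 302.]))]
top [(0.56, array([327., 200.])), (0.21, array([410., 169.])), (0.73, array([349., 152.]))]
scene [(0.58, array([314., 227.])), (0.74, array([341., 183.]))]
```

View pics/w4.png

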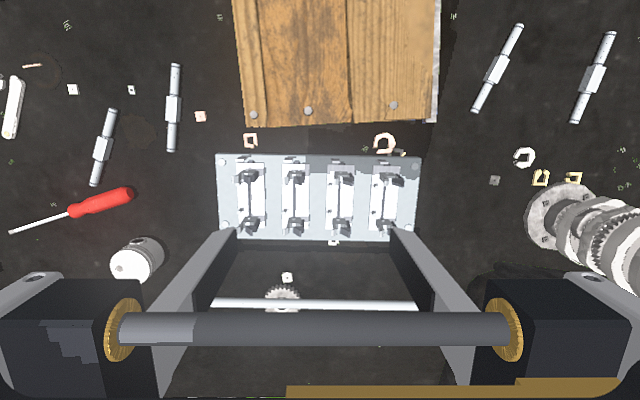

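The wrist view shows the whole rack and all four shafts. The shafts are at (173,107), (104,147), (497,69) and (593,77). The clips are at columns ~250/295/340/384, and the bar is back at row 303. I'll refine this numerically on a crop.

```bash
cat >> h.py <<'E'
def shaftfit(s,px,z=.008):
    g=cv2.cvtColor(s["pixels"],cv2.COLOR_RGB2GRAY); x,y=map(int,px)
    m=np.zeros_like(g); m[max(0,y-60):y+60,max(0,x-45):x+45]=1; m=((m>0)&(g>95)).astype(np.uint8)
    n,l=cv2.connectedComponents(m); k=np.bincount(l[max(0,y-4):y+5,max(0,x-4):x+5].ravel(),minlength=n); k[0]=0; k=k.argmax()
    ys,xs=np.nonzero(l==k)
    P=np.array([onz(s,p,z)[:2] for p in zip(xs,ys)]);C=P.mean(0);w,v=np.linalg.eigh(np.cov((P-C).T))
    u=v[:,1]*np.sign(v[0,1]); a=(P-C)@u; mid=C+u*(a.max()+a.min())/2
    return np.round(mid,4),round(float(np.arctan2(u[1],u[0])),3),round(a.max()-a.min(),4),round(np.ptp((P-C)@v[:,0]),4)
E
python3 - <<'E'
from h import *
s=snapshot("wrist")
for p in [(173,107),(104,147),(497,69),(593,77)]: print(shaftfit(s,p))
for p in [(217,155),(420,155),(217,240),(423,242)]: print('plate',np.round(onz(s,p,.012),4))
for yaw in(-.01,-.02,-.03):
  for xc in(.597,):
    S=[[xc+(1.5-i)*.07*-np.sin(yaw),-.076+(1.5-i)*.07*np.cos(yaw),.06] for i in range(4)]; print(yaw,[np.round(proj(s,p),1).tolist() for p in S])
I=cv2.cvtColor(s["pixels"],cv2.COLOR_RGB2BGR)
J=cv2.resize(I[145:250,205:435],None,fx=3.4,fy=3.4,interpolation=cv2.INTER_CUBIC)
yaw=-.02
for i in range(4):
  c=np.array([.597,-.076])+(1.5-i)*.07*np.array([-np.sin(yaw),np.cos(yaw)]);u=np.array([np.cos(yaw),np.sin(yaw)])
  a,b=[(proj(s,[*(c+k*.045*u),.06])-[205,145])*3.4 for k in(-1,1)]
  cv2.line(J,tuple(int(q) for q in a),tuple(int(q) for q in b),(0,0,255),1)
  for k in(-1,0,1):
    a=(proj(s,[*(c+k*.038*u),.06])-[205,145])*3.4; cv2.circle(J,tuple(int(q) for q in a),4,(0,255,0),1)
cv2.imwrite("pics/c5.png",J)
E
```

```text
(array([ 0.4585, -0.289 ]), -0.188, np.float64(0.1324), np.float64(0.0222))
(array([ 0.5166, -0.4074]), -0.434, np.float64(0.1334), np.float64(0.0243))
(array([0.4062, 0.1953]), -0.403, np.float64(0.1333), np.float64(0.0231))
(array([0.4203, 0.3397]), -0.225, np.float64(0.1324), np.float64(0.0288))
plate [ 0.5285 -0.2262  0.012 ]
plate [0.5315 0.0915 0.012 ]
plate [ 0.6719 -0.2393  0.012 ]
plate [0.6789 0.1087 0.012 ]
-0.01 [[384.6, 205.0], [337.2, 205.0], [289.7, 205.0], [242.2, 205.0]]
-0.02 [[384.6, 205.7], [337.2, 205.2], [289.7, 204.7], [242.2, 204.3]]
-0.03 [[384.5, 206.4], [337.1, 205.4], [289.7, 204.5], [242.1, 203.6]]
```

View pics/c5.png

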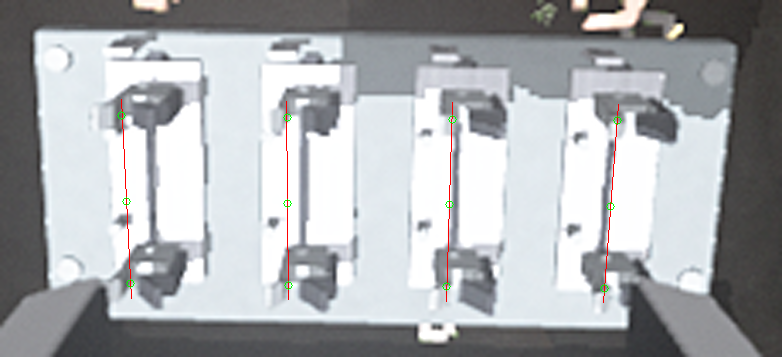

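apply_moves(
  commands=[
    [0, 0, 0, 0, -0.035, -0.01, 100],
    [0, 0, 0, -0.005, -0.07, -0.03, 100],
    [0, 0, 0, -0.01, -0.104, -0.05, 100],
    [0, 0, 0, -0.01, -0.104, -0.06, 100],
    [0, 0, 0, -0.01, -0.104, -0.06, 100],
  ],
)

```text
time: 10.95
tool_pos: [0.5284, -0.18, 0.2387]
ee_rot: [3.139, -0.004, 3.129]
wrist_force: [-0.8, 0.9, -0.1]
width: 0.094
finger_force: 0.0
```

Run:
```python
from h import *
s=snapshot("wrist"); save(s,"w6"); print(np.round(-cam(s)[0].T@cam(s)[1],4),get_obs()["tool_pos"],get_obs()["ee_rot"])
for r in place_of("wrist","seat1"): print(round(r["score"],2),np.round(r["pixel"],1),np.round(onz(s,r["pixel"],.06),4))
I=cv2.cvtColor(s["pixels"],cv2.COLOR_RGB2BGR)
p=proj(s,[.597,-.181,.06]); x0,y0=int(p[0])-100,int(p[1])-75
J=cv2.resize(I[y0:y0+150,x0:x0+200],None,fx=4,fy=4,interpolation=cv2.INTER_CUBIC)
for z,col in((.026,(255,0,0)),(.06,(0,0,255)),(.083,(0,200,0))):
  for yc in(-.181,-.111):
    a,b=[(proj(s,[.597+k*.045,yc-.02*k*.045,z])-[x0,y0])*4 for k in(-1,1)]
    cv2.line(J,tuple(int(q) for q in a),tuple(int(q) for q in b),col,1)
cv2.imwrite("pics/c6.png",J)
for p in [(p[0],p[1]) for p in [proj(s,[.4585,-.289,.008]),proj(s,[.5166,-.4074,.008])]]:
  print(np.round(p),end=' ')
  try: print(shaftfit(s,p))
  except Exception as e: print(e)
```

```text
[ 0.4517 -0.1799  0.4397] [ 0.529126   -0.17957719  0.24037444] [ 3.14017430e+00 -1.25987343e-03  3.13068075e+00]
0.9 [479.7 223. ] [0.5931 0.0347 0.06  ]
0.86 [425.8 225.6] [ 0.5958 -0.0347  0.06  ]
0.8 [371.4 225.7] [ 0.5951 -0.105   0.06  ]
0.76 [318.7 224.3] [ 0.5923 -0.173   0.06  ]
[230. 117.] (array([ 0.4582, -0.2886]), -0.185, np.float64(0.1321), np.float64(0.0193))
[148. 162.] (array([ 0.5167, -0.4074]), -0.435, np.float64(0.1337), np.float64(0.0225))
```

View pics/c6.png

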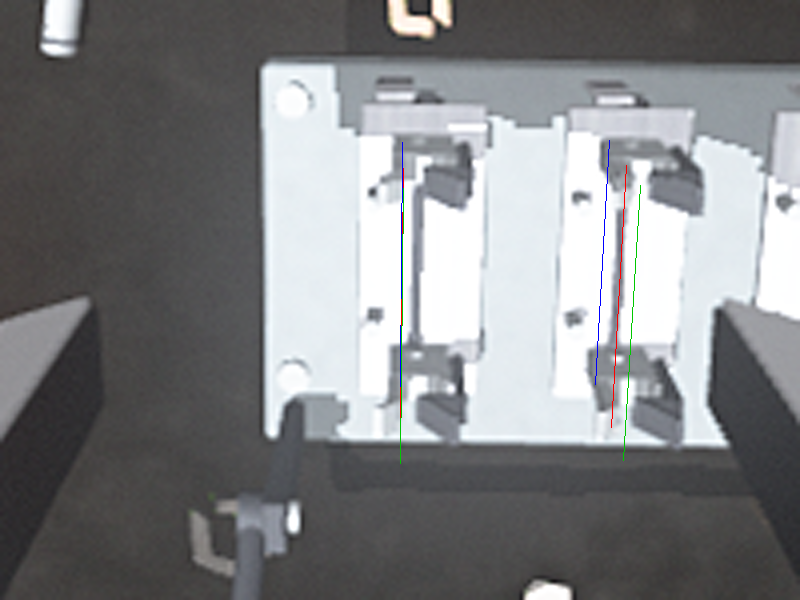

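The network now gives a consistent rack: pitch 69 mm, mean y -0.070, x 0.595. The prong edge at crop column 400 and the nose edge at 425 agree with that. The overlay at -0.181 lies about 7 mm to the left of it. I'll grasp the first right-hand shaft.

apply_moves(
  commands=[
    [0, 0, -0.05, -0.02, -0.03, -0.02, 100],
    [0, 0, -0.1, -0.04, -0.06, -0.04, 90],
    [0, 0, -0.175, -0.06, -0.09, -0.07, 80],
    [0, 0, -0.175, -0.071, -0.109, -0.1, 70],
    [0, 0, -0.175, -0.071, -0.109, -0.14, 60],
  ],
)

```text
time: 11.55
tool_pos: [0.4595, -0.2918, 0.1036]
ee_rot: [-3.137, 0.006, 2.954]
wrist_force: [0.8, -0.5, -0.3]
width: 0.0656
finger_force: 0.0
```

apply_moves(
  commands=[
    [0, 0, 0, 0, 0, -0.03, 60],
    [0, 0, 0, 0, 0, -0.06, 60],
    [0, 0, 0, 0, 0, -0.08, 60],
    [0, 0, 0, 0, 0, -0.092, 60],
    [0, 0, 0, 0, 0, -0.095, 60],
  ],
)

```text
time: 12.05
tool_pos: [0.4588, -0.2883, 0.0057]
ee_rot: [3.141, -0.0, 2.957]
wrist_force: [-0.1, 0.4, -0.5]
width: 0.0564
finger_force: 0.0
```

apply_moves(
  commands=[
    [0, 0, 0, 0, 0, 0, 0],
    [0, 0, 0, 0, 0, 0, 0],
    [0, 0, 0, 0, 0, 0, 0],
    [0, 0, 0, 0, 0, 0, 0],
    [0, 0, 0, 0, 0, 0, 0],
  ],
)

```text
time: 12.55
tool_pos: [0.4586, -0.2894, 0.0066]
ee_rot: [-3.141, 0.001, 2.956]
wrist_force: [0.9, -0.6, 0.7]
width: 0.0198
finger_force: 0.0
```

apply_moves(
  commands=[
    [0, 0, 0, 0, 0, 0, 0],
    [0, 0, 0, 0, 0, 0, 0],
    [0, 0, 0, 0, 0, 0, 0],
    [0, 0, 0, 0, 0, 0, 0],
    [0, 0, 0, 0, 0, 0, 0],
  ],
)

```text
time: 13.05
tool_pos: [0.4583, -0.2891, 0.0059]
ee_rot: [3.141, -0.0, 2.956]
wrist_force: [-0.4, 0.2, 0.1]
width: 0.0006
finger_force: 0.0
```

Run:
```python
from h import *
s=snapshot("wrist"); save(s,"w7")
t=snapshot("top")
I=cv2.cvtColor(t["pixels"],cv2.COLOR_RGB2BGR)[170:270,360:450]
J=np.hstack([cv2.imread("pics/w7.png"),np.vstack([cv2.resize(I,(360,400))])]); cv2.imwrite("pics/c7.png",cv2.resize(J,None,fx=.8,fy=.8))
```

```text
(no output)
```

View pics/c7.png

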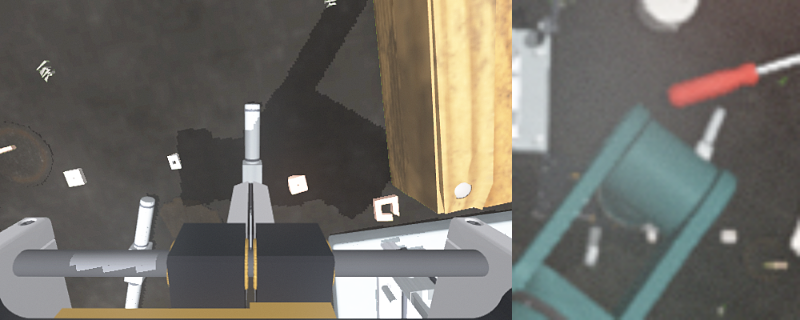

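Run:
```python
from h import *
s=snapshot("wrist")
print(get_obs()["tool_pos"],get_obs()["width"],np.round(-cam(s)[0].T@cam(s)[1],4))
for z in(.008,.03,.05): print(z,[np.round(onz(s,p,z),4) for p in [(315,129),(315,200),(314,227)]])
print([np.round(proj(s,p)) for p in [(.4583-.0639,-.2889+.012,.008),(.4583-.018,-.2885+.003,.016),(.4583,-.2885,.016),(.4583,-.289,.006),(.4583,-.289,.025)]])
```

```text
[ 0.45837749 -0.28913618  0.005963  ] 0.0008323002778650241 [ 0.3823 -0.275   0.2066]
0.008 [array([ 0.3937, -0.2758,  0.008 ]), array([ 0.4388, -0.2841,  0.008 ]), array([ 0.4574, -0.2882,  0.008 ])]
0.03 [array([ 0.3925, -0.2757,  0.03  ]), array([ 0.4326, -0.2831,  0.03  ]), array([ 0.4491, -0.2868,  0.03  ])]
0.05 [array([ 0.3913, -0.2756,  0.05  ]), array([ 0.4269, -0.2822,  0.05  ]), array([ 0.4415, -0.2854,  0.05  ])]
[array([313., 130.]), array([313., 206.]), array([314., 233.]), array([313., 227.]), array([313., 238.])]
```

Run:
```python
from h import *
s=snapshot("scene"); p=proj(s,[.4583,-.289,.006]); print(p, proj(s,[.4583,-.289,.02]))
x,y=int(p[0])-32,int(p[1])-32
J=cv2.resize(cv2.cvtColor(s["pixels"],cv2.COLOR_RGB2BGR)[y:y+50,x:x+64],None,fx=10,fy=10,interpolation=cv2.INTER_CUBIC)
cv2.circle(J,tuple(int(q) for q in (p-[x,y])*10),5,(0,0,255),1); cv2.imwrite("pics/c8.png",J)
```

```text
[315.6335905  268.82594436] [315.5127292  264.85540492]
```

View pics/c8.png

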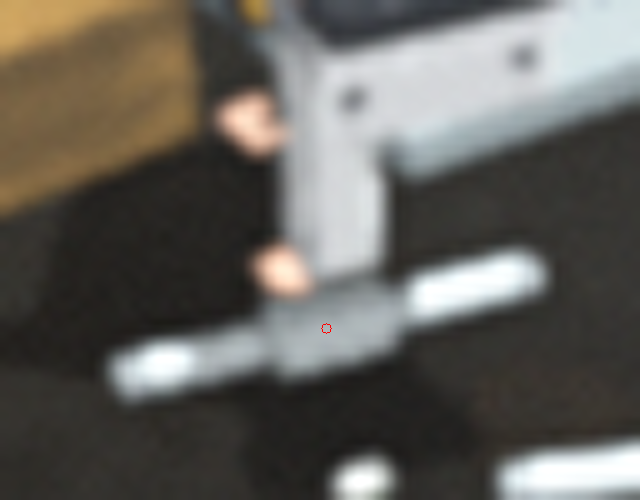

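The scene crop shows the tips standing on top of the square at about (340,285), not around it. So the tips sit higher than the reported TCP. I'll probe the offset gently.

apply_moves(
  commands=[
    [0, 0, 0, 0, 0, -0.001, 0],
    [0, 0, 0, 0, 0, -0.002, 0],
    [0, 0, 0, 0, 0, -0.003, 0],
    [0, 0, 0, 0, 0, -0.003, 0],
    [0, 0, 0, 0, 0, -0.003, 0],
  ],
)

```text
time: 13.75
tool_pos: [0.4583, -0.2891, 0.0029]
ee_rot: [3.141, -0.0, 2.956]
wrist_force: [0.2, -0.6, -0.7]
width: 0.0004
finger_force: 0.0
```

apply_moves(
  commands=[
    [0, 0, 0, 0, 0, -0.001, 0],
    [0, 0, 0, 0, 0, -0.002, 0],
    [0, 0, 0, 0, 0, -0.003, 0],
    [0, 0, 0, 0, 0, -0.003, 0],
    [0, 0, 0, 0, 0, -0.003, 0],
  ],
)

```text
time: 14.25
tool_pos: [0.4584, -0.2891, -0.0001]
ee_rot: [3.141, -0.0, 2.956]
wrist_force: [0.4, 0.3, 0.4]
width: 0.0006
finger_force: 0.0
```

apply_moves(
  commands=[
    [0, 0, 0, 0, 0, -0.001, 0],
    [0, 0, 0, 0, 0, -0.002, 0],
    [0, 0, 0, 0, 0, -0.003, 0],
    [0, 0, 0, 0, 0, -0.003, 0],
    [0, 0, 0, 0, 0, -0.003, 0],
  ],
)

```text
time: 14.75
tool_pos: [0.4583, -0.2891, -0.0031]
ee_rot: [3.141, -0.0, 2.956]
wrist_force: [-1.3, -0.6, -0.0]
width: 0.0005
finger_force: 0.0
```

apply_moves(
  commands=[
    [0, 0, 0, 0, 0, -0.001, 0],
    [0, 0, 0, 0, 0, -0.002, 0],
    [0, 0, 0, 0, 0, -0.003, 0],
    [0, 0, 0, 0, 0, -0.003, 0],
    [0, 0, 0, 0, 0, -0.003, 0],
  ],
)

```text
time: 15.25
tool_pos: [0.4585, -0.2892, -0.0049]
ee_rot: [-3.141, 0.0, 2.956]
wrist_force: [-1.6, 1.0, 5.8]
width: 0.0008
finger_force: 2.6
```

Run:
```python
from h import *
s=snapshot("scene"); p=proj(s,[.4583,-.289,.006]); print(get_obs()["wrist_force"])
x,y=int(p[0])-32,int(p[1])-32
J=cv2.resize(cv2.cvtColor(s["pixels"],cv2.COLOR_RGB2BGR)[y:y+50,x:x+64],None,fx=10,fy=10,interpolation=cv2.INTER_CUBIC)
cv2.imwrite("pics/c9.png",J)
```

```text
[-1.96146969  1.41957224  5.66778092]
```

View pics/c9.png

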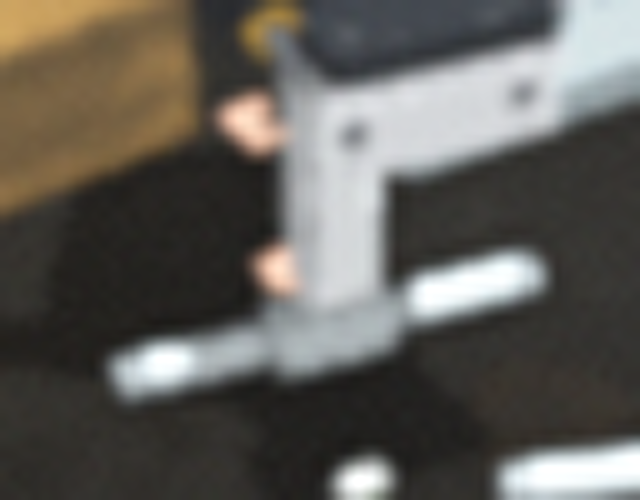

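Contact begins at a reported TCP z of about -0.004 with the tips on the square's top (0.016). So the true tips are 20 mm above the reported TCP. Sideways and along the shaft they are centred. I'll re-grasp with that correction.

apply_moves(
  commands=[
    [0, 0, 0, 0, 0, 0.006, 0],
    [0, 0, 0, 0, 0, 0.008, 45],
    [0, 0, 0, 0, 0, 0.008, 45],
    [0, 0, 0, 0, 0, 0.008, 45],
    [0, 0, 0, 0, 0, 0.008, 45],
  ],
)

```text
time: 15.8
tool_pos: [0.4582, -0.289, 0.0017]
ee_rot: [3.141, -0.0, 2.956]
wrist_force: [-0.9, -0.8, 0.4]
width: 0.0288
finger_force: 0.0
```

apply_moves(
  commands=[
    [0, 0, 0, 0, 0, 0, 45],
    [0, 0, 0, 0, 0, -0.005, 45],
    [0, 0, 0, 0, 0, -0.01, 45],
    [0, 0, 0, 0, 0, -0.015, 45],
    [0, 0, 0, 0, 0, -0.02, 45],
  ],
)

```text
time: 16.3
tool_pos: [0.4581, -0.2889, -0.0188]
ee_rot: [3.141, -0.001, 2.956]
wrist_force: [-0.0, 0.4, 0.3]
width: 0.0427
finger_force: 0.0
```

apply_moves(
  commands=[
    [0, 0, 0, 0, 0, 0, 0],
    [0, 0, 0, 0, 0, 0, 0],
    [0, 0, 0, 0, 0, 0, 0],
    [0, 0, 0, 0, 0, 0, 0],
    [0, 0, 0, 0, 0, 0, 0],
  ],
)

```text
time: 16.8
tool_pos: [0.4586, -0.2892, -0.0177]
ee_rot: [-3.142, 0.001, 2.956]
wrist_force: [-0.7, 0.4, 0.1]
width: 0.0154
finger_force: 30.0
```

apply_moves(
  commands=[
    [0, 0, 0, 0, 0, 0, 0],
    [0, 0, 0, 0, 0, 0, 0],
    [0, 0, 0, 0, 0, 0, 0],
    [0, 0, 0, 0, 0, 0, 0],
    [0, 0, 0, 0, 0, 0, 0],
  ],
)

```text
time: 17.3
tool_pos: [0.4586, -0.2892, -0.0177]
ee_rot: [3.142, 0.001, 2.956]
wrist_force: [0.9, 1.0, 2.9]
width: 0.0158
finger_force: 30.0
```

apply_moves(
  commands=[
    [0, 0, 0, 0, 0, 0.03, 0],
    [0, 0, 0, 0, 0, 0.07, 0],
    [0, 0, 0, 0, 0, 0.1, 0],
    [0, 0, 0, 0, 0, 0.13, 0],
    [0, 0, 0, 0, 0, 0.14, 0],
  ],
)

```text
time: 17.8
tool_pos: [0.4596, -0.2904, 0.1253]
ee_rot: [-3.139, 0.005, 2.956]
wrist_force: [-0.1, -0.3, -1.2]
width: 0.0155
finger_force: 30.0
```

apply_moves(
  commands=[
    [0, 0, 0.03, 0.025, 0.025, 0, 0],
    [0, 0, 0.06, 0.055, 0.05, 0, 0],
    [0, 0, 0.1, 0.085, 0.075, 0, 0],
    [0, 0, 0.13, 0.115, 0.1, 0, 0],
    [0, 0, 0.165, 0.135, 0.115, 0, 0],
  ],
)

```text
time: 18.3
tool_pos: [0.5941, -0.1718, 0.1195]
ee_rot: [3.14, -0.003, 3.124]
wrist_force: [0.2, -0.2, -1.3]
width: 0.0158
finger_force: 30.0
```

apply_moves(
  commands=[
    [0, 0, 0, 0, 0, -0.015, 0],
    [0, 0, 0, 0, 0, -0.03, 0],
    [0, 0, 0, 0, 0, -0.038, 0],
    [0, 0, 0, 0, 0, -0.038, 0],
    [0, 0, 0, 0, 0, -0.038, 0],
  ],
)

```text
time: 18.8
tool_pos: [0.5925, -0.1749, 0.0835]
ee_rot: [3.141, -0.001, 3.119]
wrist_force: [-0.6, 0.2, -1.5]
width: 0.0157
finger_force: 30.0
```

```bash
cat >> h.py <<'E'
def pair(n):
    w=snapshot("wrist"); t=snapshot("scene")
    J=np.hstack([cv2.cvtColor(w["pixels"],cv2.COLOR_RGB2BGR)[60:340,140:500],cv2.resize(cv2.cvtColor(t["pixels"],cv2.COLOR_RGB2BGR)[170:260,270:370],(311,280),interpolation=cv2.INTER_CUBIC)])
    cv2.imwrite(f"pics/{n}.png",cv2.resize(J,None,fx=1.19,fy=1.19)); return w
E
python3 - <<'E'
from h import *
s=pair("c10"); o=get_obs(); print(o["tool_pos"],o["ee_rot"],o["width"],o["wrist_force"])
for r in place_of("wrist","seat1"): print('seat',round(r["score"],2),np.round(r["pixel"],1),np.round(onz(s,r["pixel"],.06),4))
for r in place_of("wrist","shaft1_mid"): print('shaft',round(r["score"],2),np.round(r["pixel"],1),np.round(onz(s,r["pixel"],o["tool_pos"][2]+.026),4))
E
```

```text
[ 0.59346352 -0.17491132  0.08487537] [-3.14110228e+00  1.44850084e-03  3.11973562e+00] 0.015849178830817528 [-0.60154788 -0.2147001  -0.84127737]
seat 0.96 [497.6 219.8] [ 0.5983 -0.0348  0.06  ]
seat 0.78 [314.3 215.5] [ 0.5919 -0.1739  0.06  ]
seat 0.72 [ 40.5 114.7] [ 0.5141 -0.3625  0.06  ]
seat 0.63 [410.9 216.2] [ 0.594  -0.1009  0.06  ]
seat 0.57 [591.4 215.6] [0.5965 0.0361 0.06  ]
shaft 0.72 [311.5 245.6] [ 0.5935 -0.1759  0.1109]
```

View pics/c10.png

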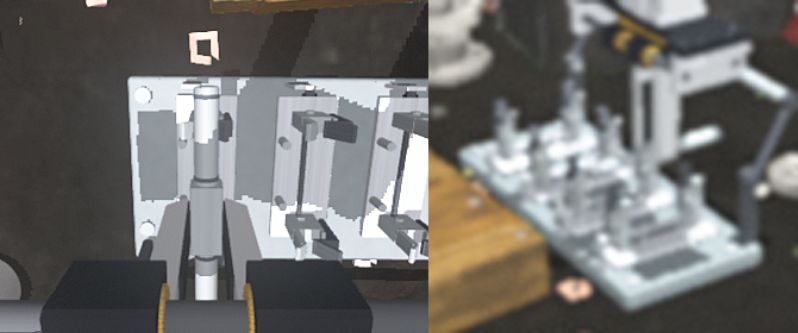

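The wrist picture shows the shaft, at column 207, centred between clip 4's prong at about 187 and its jaw at 225. I'll press it down.

apply_moves(
  commands=[
    [0, 0, 0, 0, 0.001, -0.008, 0],
    [0, 0, 0, 0, 0.001, -0.016, 0],
    [0, 0, 0, 0, 0.001, -0.022, 0],
    [0, 0, 0, 0, 0.001, -0.028, 0],
    [0, 0, 0, 0, 0.001, -0.034, 0],
  ],
)

```text
time: 19.5
tool_pos: [0.5941, -0.1743, 0.0508]
ee_rot: [-3.139, 0.002, 3.12]
wrist_force: [-1.1, -2.2, 5.4]
width: 0.0158
finger_force: 30.0
```

apply_moves(
  commands=[
    [0, 0, 0, 0, 0, -0.004, 0],
    [0, 0, 0, 0, 0, -0.008, 0],
    [0, 0, 0, 0, 0, -0.011, 0],
    [0, 0, 0, 0, 0, -0.014, 0],
    [0, 0, 0, 0, 0, -0.016, 0],
  ],
)

```text
time: 20.0
tool_pos: [0.5932, -0.1741, 0.0339]
ee_rot: [-3.14, -0.0, 3.12]
wrist_force: [-1.5, -3.4, 8.2]
width: 0.0156
finger_force: 30.0
```

apply_moves(
  commands=[
    [0, 0, 0, 0, 0, -0.001, 0],
    [0, 0, 0, 0, 0, -0.002, 0],
    [0, 0, 0, 0, 0, -0.002, 0],
    [0, 0, 0, 0, 0, -0.002, 0],
    [0, 0, 0, 0, 0, -0.002, 0],
  ],
)

```text
time: 20.5
tool_pos: [0.5932, -0.1741, 0.0339]
ee_rot: [-3.14, 0.0, 3.12]
wrist_force: [-3.9, -3.4, 6.6]
width: 0.0157
finger_force: 30.0
```

apply_moves(
  commands=[
    [0, 0, 0, 0, 0, -0.001, 0],
    [0, 0, 0, 0, 0, -0.002, 0],
    [0, 0, 0, 0, 0, -0.003, 0],
    [0, 0, 0, 0, 0, -0.003, 0],
    [0, 0, 0, 0, 0, -0.003, 0],
  ],
)

```text
time: 21.0
tool_pos: [0.5934, -0.1741, 0.0338]
ee_rot: [-3.139, 0.001, 3.12]
wrist_force: [-7.8, -1.0, 17.6]
width: 0.0156
finger_force: 30.0
```

apply_moves(
  commands=[
    [0, 0, 0, 0, 0, 0.002, 0],
    [0, 0, 0, 0, 0, 0.004, 0],
    [0, 0, 0, 0, 0, 0.006, 0],
    [0, 0, 0, 0, 0, 0.007, 0],
    [0, 0, 0, 0, 0, 0.008, 0],
  ],
)

```text
time: 21.5
tool_pos: [0.5929, -0.1734, 0.0355]
ee_rot: [3.141, -0.002, 3.121]
wrist_force: [1.3, -5.6, -6.9]
width: 0.0154
finger_force: 30.0
```

apply_moves(
  commands=[
    [0, 0, 0, 0, 0, 0.001, 0],
    [0, 0, 0, 0, 0, 0.002, 0],
    [0, 0, 0, 0, 0, 0.003, 0],
    [0, 0, 0, 0, 0, 0.004, 0],
    [0, 0, 0, 0, 0, 0.005, 0],
  ],
)

```text
time: 22.0
tool_pos: [0.5928, -0.1734, 0.0382]
ee_rot: [3.141, -0.003, 3.121]
wrist_force: [3.9, -6.4, -12.2]
width: 0.0155
finger_force: 30.0
```

apply_moves(
  commands=[
    [0, 0, 0, 0, 0, 0.001, 0],
    [0, 0, 0, 0, 0, 0.002, 0],
    [0, 0, 0, 0, 0, 0.003, 0],
    [0, 0, 0, 0, 0, 0.004, 0],
    [0, 0, 0, 0, 0, 0.005, 0],
  ],
)

```text
time: 22.5
tool_pos: [0.5927, -0.1733, 0.0427]
ee_rot: [3.141, -0.003, 3.121]
wrist_force: [3.7, -6.3, -13.4]
width: 0.0159
finger_force: 30.0
```

apply_moves(
  commands=[
    [0, 0, 0, 0, 0, 0.001, 0],
    [0, 0, 0, 0, 0, 0.002, 0],
    [0, 0, 0, 0, 0, 0.0025, 0],
    [0, 0, 0, 0, 0, 0.0025, 0],
    [0, 0, 0, 0, 0, 0.0025, 0],
  ],
)

```text
time: 23.0
tool_pos: [0.5927, -0.1733, 0.045]
ee_rot: [3.141, -0.003, 3.121]
wrist_force: [3.9, -7.8, -13.2]
width: 0.0154
finger_force: 30.0
```

Run:
```python
from h import *
s=pair("c11"); t=snapshot("scene")
print(get_obs()["tool_pos"],get_obs()["wrist_force"])
print([(round(r["score"],2),np.round(r["pixel"])) for q in("jaw1","carriage1") for r in masks_of("wrist",q)[:0]])
```

```text
[ 0.59273536 -0.17329825  0.04502007] [  4.5865707   -6.54072558 -13.04818162]
[]
```

View pics/c11.png

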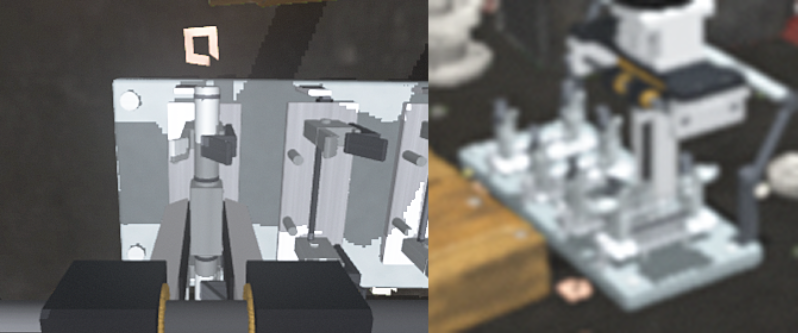

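The picture shows clip 4's jaw shut over the shaft, with the dark nose at (215,140). By TCP the rise is about 10 mm. I'll unload, release and go on.

apply_moves(
  commands=[
    [0, 0, 0, 0, 0, -0.001, 0],
    [0, 0, 0, 0, 0, -0.002, 0],
    [0, 0, 0, 0, 0, -0.003, 0],
    [0, 0, 0, 0, 0, -0.003, 20],
    [0, 0, 0, 0, 0, -0.003, 35],
  ],
)

```text
time: 23.75
tool_pos: [0.5933, -0.1716, 0.0461]
ee_rot: [3.138, -0.001, 3.121]
wrist_force: [-0.9, -0.2, -0.8]
width: 0.024
finger_force: 0.0
```

apply_moves(
  commands=[
    [0, 0, 0, 0, 0, 0, 35],
    [0, 0, 0, 0, 0, 0, 35],
    [0, 0, 0, 0, 0, 0.01, 35],
    [0, 0, 0, 0, 0, 0.03, 35],
    [0, 0, 0, 0, 0, 0.06, 35],
  ],
)

```text
time: 24.25
tool_pos: [0.5922, -0.1723, 0.1059]
ee_rot: [3.14, -0.003, 3.121]
wrist_force: [0.1, -0.2, -0.7]
width: 0.0329
finger_force: 0.0
```

apply_moves(
  commands=[
    [0, 0, 0, 0, 0, 0.04, 35],
    [0, 0, 0, -0.01, -0.02, 0.08, 45],
    [0, 0, -0.1, -0.03, -0.06, 0.11, 45],
    [0, 0, -0.2, -0.05, -0.1, 0.13, 45],
    [0, 0, -0.3, -0.06, -0.12, 0.14, 45],
  ],
)

```text
time: 24.75
tool_pos: [0.5327, -0.2958, 0.2509]
ee_rot: [-3.139, 0.006, 2.815]
wrist_force: [-0.5, -0.8, 0.0]
width: 0.0424
finger_force: 0.0
```

Run:
```python
from h import *
s=snapshot("wrist"); save(s,"w12"); o=get_obs(); print(o["tool_pos"],o["ee_rot"],o["time"])
print(shaftfit(s,proj(s,[.5167,-.4074,.008])),proj(s,[.5167,-.4074,.008]))
for r in place_of("wrist","shaft1_mid"): print('shaft',round(r["score"],2),np.round(onz(s,r["pixel"],.008),4),np.round(onz(s,r["pixel"],.07),4))
for r in place_of("wrist","seat1"): print('seat',round(r["score"],2),np.round(onz(s,r["pixel"],.06),4))
for r in place_of("wrist","screwdriver_red_mid"): print('sd',round(r["score"],2),np.round(onz(s,r["pixel"],.013),4))
```

```text
[ 0.53164033 -0.29899001  0.25194726] [-3.13657157  0.00694926  2.8083491 ] 24.8
(array([ 0.5161, -0.407 ]), -0.433, np.float64(0.1318), np.float64(0.0177)) [236.71946647 179.07918392]
seat 0.92 [0.5942 0.0386 0.06  ]
seat 0.87 [ 0.5951 -0.0357  0.06  ]
seat 0.84 [ 0.5959 -0.1731  0.06  ]
seat 0.76 [ 0.5948 -0.1062  0.06  ]
sd 0.68 [ 0.6159 -0.4817  0.013 ]
```

apply_moves(
  commands=[
    [0, 0, -0.05, -0.006, -0.035, -0.03, 45],
    [0, 0, -0.1, -0.012, -0.07, -0.06, 45],
    [0, 0, -0.105, -0.016, -0.1, -0.1, 45],
    [0, 0, -0.105, -0.016, -0.109, -0.145, 45],
    [0, 0, -0.105, -0.016, -0.109, -0.19, 45],
  ],
)

```text
time: 25.45
tool_pos: [0.5175, -0.4017, 0.0537]
ee_rot: [3.141, -0.001, 2.717]
wrist_force: [-0.2, -0.3, -0.4]
width: 0.0419
finger_force: 0.0
```

apply_moves(
  commands=[
    [0, 0, 0, 0, 0, 0, 45],
    [0, 0, 0, 0, 0, -0.03, 45],
    [0, 0, 0, 0, 0, -0.055, 45],
    [0, 0, 0, 0, 0, -0.07, 45],
    [0, 0, 0, 0, 0, -0.079, 45],
  ],
)

```text
time: 25.95
tool_pos: [0.5182, -0.4011, -0.0212]
ee_rot: [3.141, -0.0, 2.718]
wrist_force: [-9.8, 10.5, 35.9]
width: 0.0423
finger_force: 17.7
```

apply_moves(
  commands=[
    [0, 0, 0, 0, 0, 0, 0],
    [0, 0, 0, 0, 0, 0, 0],
    [0, 0, 0, 0, 0, 0, 0],
    [0, 0, 0, 0, 0, 0, 0],
    [0, 0, 0, 0, 0, 0, 0],
  ],
)

```text
time: 26.45
tool_pos: [0.5184, -0.4028, -0.0209]
ee_rot: [-3.141, 0.003, 2.716]
wrist_force: [-0.2, -0.3, 5.1]
width: 0.0159
finger_force: 31.0
```

apply_moves(
  commands=[
    [0, 0, 0, 0, 0, 0, 0],
    [0, 0, 0, 0, 0, 0, 0],
    [0, 0, 0, 0, 0, 0, 0],
    [0, 0, 0, 0, 0, 0, 0],
    [0, 0, 0, 0, 0, 0, 0],
  ],
)

```text
time: 26.95
tool_pos: [0.5184, -0.4028, -0.0209]
ee_rot: [-3.141, 0.003, 2.716]
wrist_force: [0.4, 0.3, 5.3]
width: 0.0159
finger_force: 31.0
```

apply_moves(
  commands=[
    [0, 0, 0, 0, 0, 0.02, 0],
    [0, 0, 0, 0, 0, 0.06, 0],
    [0, 0, 0, 0, 0, 0.1, 0],
    [0, 0, 0, 0, 0, 0.14, 0],
    [0, 0, 0.05, 0.01, 0.03, 0.145, 0],
  ],
)

```text
time: 27.45
tool_pos: [0.5284, -0.377, 0.1288]
ee_rot: [-3.136, 0.01, 2.762]
wrist_force: [0.9, -0.2, -0.5]
width: 0.0159
finger_force: 30.0
```

apply_moves(
  commands=[
    [0, 0, 0.08, 0.012, 0.04, 0, 0],
    [0, 0, 0.16, 0.024, 0.085, 0, 0],
    [0, 0, 0.24, 0.036, 0.13, 0, 0],
    [0, 0, 0.3, 0.048, 0.175, 0, 0],
    [0, 0, 0.355, 0.058, 0.22, 0, 0],
  ],
)

```text
time: 27.95
tool_pos: [0.585, -0.1502, 0.1212]
ee_rot: [3.141, -0.002, 3.123]
wrist_force: [1.0, 0.7, -1.7]
width: 0.0157
finger_force: 30.0
```

apply_moves(
  commands=[
    [0, 0, 0, 0.006, 0.03, 0, 0],
    [0, 0, 0, 0.009, 0.0485, 0, 0],
    [0, 0, 0, 0.009, 0.0485, -0.01, 0],
    [0, 0, 0, 0.009, 0.0485, -0.02, 0],
    [0, 0, 0, 0.009, 0.0485, -0.02, 0],
  ],
)

```text
time: 28.45
tool_pos: [0.5923, -0.1044, 0.099]
ee_rot: [3.141, -0.006, 3.119]
wrist_force: [0.4, -0.7, -2.4]
width: 0.0157
finger_force: 30.0
```

Run:
```python
from h import *
s=snapshot("wrist"); save(s,"w13"); o=get_obs(); print(o["tool_pos"],o["ee_rot"],o["width"])
for r in place_of("wrist","shaft1_mid"): print('shaft',round(r["score"],2),np.round(onz(s,r["pixel"],o["tool_pos"][2]+.029),4))
for r in place_of("wrist","seat1"): print('seat',round(r["score"],2),np.round(onz(s,r["pixel"],.06),4))
```

```text
[ 0.59284388 -0.10464408  0.10009091] [ 3.14090281 -0.00423166  3.11911965] 0.015503973958730623
seat 0.83 [ 0.5966 -0.0358  0.06  ]
seat 0.76 [0.5924 0.0341 0.06  ]
seat 0.71 [ 0.5956 -0.1056  0.06  ]
seat 0.65 [ 0.595  -0.1768  0.06  ]
```

apply_moves(
  commands=[
    [0, 0, 0, 0, 0, -0.012, 0],
    [0, 0, 0, 0, 0, -0.022, 0],
    [0, 0, 0, 0, 0, -0.032, 0],
    [0, 0, 0, 0, 0, -0.04, 0],
    [0, 0, 0, 0, 0, -0.048, 0],
  ],
)

```text
time: 29.1
tool_pos: [0.5941, -0.1037, 0.0534]
ee_rot: [-3.142, -0.001, 3.121]
wrist_force: [-0.2, -1.6, 2.9]
width: 0.0158
finger_force: 30.0
```

apply_moves(
  commands=[
    [0, 0, 0, 0, 0, -0.004, 0],
    [0, 0, 0, 0, 0, -0.008, 0],
    [0, 0, 0, 0, 0, -0.012, 0],
    [0, 0, 0, 0, 0, -0.016, 0],
    [0, 0, 0, 0, 0, -0.02, 0],
  ],
)

```text
time: 29.6
tool_pos: [0.5962, -0.1056, 0.0366]
ee_rot: [-3.138, 0.005, 3.12]
wrist_force: [1.4, -5.8, 0.3]
width: 0.0161
finger_force: 30.0
```

apply_moves(
  commands=[
    [0, 0, 0, 0, 0, -0.001, 0],
    [0, 0, 0, 0, 0, -0.002, 0],
    [0, 0, 0, 0, 0, -0.003, 0],
    [0, 0, 0, 0, 0, -0.003, 0],
    [0, 0, 0, 0, 0, -0.003, 0],
  ],
)

```text
time: 30.1
tool_pos: [0.594, -0.1039, 0.0312]
ee_rot: [-3.141, -0.001, 3.121]
wrist_force: [-0.5, -2.9, 0.1]
width: 0.0155
finger_force: 30.0
```

apply_moves(
  commands=[
    [0, 0, 0, 0, 0, -0.001, 0],
    [0, 0, 0, 0, 0, -0.002, 0],
    [0, 0, 0, 0, 0, -0.003, 0],
    [0, 0, 0, 0, 0, -0.004, 0],
    [0, 0, 0, 0, 0, -0.005, 0],
  ],
)

```text
time: 30.6
tool_pos: [0.5944, -0.104, 0.0306]
ee_rot: [-3.141, 0.001, 3.121]
wrist_force: [-8.8, -2.3, 17.9]
width: 0.016
finger_force: 30.0
```

apply_moves(
  commands=[
    [0, 0, 0, 0, 0, 0.002, 0],
    [0, 0, 0, 0, 0, 0.004, 0],
    [0, 0, 0, 0, 0, 0.006, 0],
    [0, 0, 0, 0, 0, 0.007, 0],
    [0, 0, 0, 0, 0, 0.008, 0],
  ],
)

```text
time: 31.1
tool_pos: [0.5941, -0.1035, 0.0324]
ee_rot: [3.141, -0.001, 3.121]
wrist_force: [2.8, -5.2, -10.3]
width: 0.0156
finger_force: 30.0
```

apply_moves(
  commands=[
    [0, 0, 0, 0, 0, 0.001, 0],
    [0, 0, 0, 0, 0, 0.002, 0],
    [0, 0, 0, 0, 0, 0.003, 0],
    [0, 0, 0, 0, 0, 0.004, 0],
    [0, 0, 0, 0, 0, 0.005, 0],
  ],
)

```text
time: 31.6
tool_pos: [0.5941, -0.1035, 0.0364]
ee_rot: [3.141, -0.002, 3.121]
wrist_force: [3.1, -4.8, -12.0]
width: 0.0154
finger_force: 30.0
```

apply_moves(
  commands=[
    [0, 0, 0, 0, 0, 0.001, 0],
    [0, 0, 0, 0, 0, 0.002, 0],
    [0, 0, 0, 0, 0, 0.003, 0],
    [0, 0, 0, 0, 0, 0.004, 0],
    [0, 0, 0, 0, 0, 0.004, 0],
  ],
)

```text
time: 32.1
tool_pos: [0.5941, -0.1035, 0.0402]
ee_rot: [3.141, -0.002, 3.121]
wrist_force: [3.1, -4.8, -12.5]
width: 0.0161
finger_force: 30.0
```

apply_moves(
  commands=[
    [0, 0, 0, 0, 0, 0.001, 0],
    [0, 0, 0, 0, 0, 0.0015, 0],
    [0, 0, 0, 0, 0, 0.0015, 0],
    [0, 0, 0, 0, 0, -0.0005, 0],
    [0, 0, 0, 0, 0, -0.0015, 0],
  ],
)

```text
time: 32.6
tool_pos: [0.5942, -0.1035, 0.0413]
ee_rot: [3.141, -0.001, 3.121]
wrist_force: [-0.3, -4.3, -2.7]
width: 0.0157
finger_force: 30.0
```

apply_moves(
  commands=[
    [0, 0, 0, 0, 0, 0, 20],
    [0, 0, 0, 0, 0, 0, 35],
    [0, 0, 0, 0, 0, 0, 35],
    [0, 0, 0, 0, 0, 0, 35],
    [0, 0, 0, 0, 0, 0.01, 35],
  ],
)

```text
time: 33.1
tool_pos: [0.5933, -0.1029, 0.0511]
ee_rot: [3.14, -0.003, 3.121]
wrist_force: [0.4, -0.5, -0.3]
width: 0.033
finger_force: 0.0
```

apply_moves(
  commands=[
    [0, 0, 0, 0, 0, 0.03, 35],
    [0, 0, 0, 0, 0, 0.07, 35],
    [0, 0, 0, 0, 0, 0.11, 45],
    [0, 0, 0, -0.02, 0.02, 0.15, 45],
    [0, 0, 0, -0.05, 0.05, 0.18, 45],
  ],
)

```text
time: 33.6
tool_pos: [0.5463, -0.0552, 0.2345]
ee_rot: [-3.141, 0.004, 3.119]
wrist_force: [0.3, 1.1, -0.1]
width: 0.0421
finger_force: 0.0
```

apply_moves(
  commands=[
    [0, 0, -0.08, -0.01, 0.04, 0.02, 45],
    [0, 0, -0.16, -0.02, 0.085, 0.02, 45],
    [0, 0, -0.24, -0.03, 0.13, 0.02, 45],
    [0, 0, -0.3, -0.04, 0.17, 0.02, 45],
    [0, 0, -0.3, -0.04, 0.2, 0.02, 45],
  ],
)

```text
time: 34.1
tool_pos: [0.5042, 0.1478, 0.2528]
ee_rot: [3.14, 0.002, 2.822]
wrist_force: [0.3, 0.4, -0.5]
width: 0.0424
finger_force: 0.0
```

Run:
```python
from h import *
s=snapshot("wrist"); save(s,"w14"); o=get_obs(); print(o["tool_pos"],o["ee_rot"],o["time"],o["joint_positions"])
for p in ([.4062,.1953,.008],[.4203,.3397,.008]):
  print(proj(s,p),shaftfit(s,proj(s,p)))
for r in place_of("wrist","shaft1_mid"): print('shaft',round(r["score"],2),np.round(r["pixel"]),np.round(onz(s,r["pixel"],.008),4))
for c in("wrist","scene","top"):
  t=snapshot(c)
  for r in place_of(c,"crank_fixture")[:2]: print('crank',round(r["score"],2),np.round(r["pixel"]),np.round(onz(t,r["pixel"],0),4))
  for r in masks_of(c,"crank_fixture")[:1]: print('m',round(r["score"],2),np.round(r["extent"]))
  for r in place_of(c,"keeper_bar")[:2]: print('bar',round(r["score"],2),np.round(r["pixel"]),np.round(onz(t,r["pixel"],.155),4))
```

```text
[0.50430101 0.15152984 0.25228085] [3.13643854e+00 3.54559263e-05 2.82676553e+00] 34.15 [ 0.18098882  0.02913161  1.29830496  0.00465086  1.81167031 -1.07386539]
[323.2909963   86.01554045] (array([0.4074, 0.1944]), -0.402, np.float64(0.1307), np.float64(0.017))
[430.84481622  60.59036752] (array([0.4212, 0.3391]), -0.218, np.float64(0.1326), np.float64(0.021))
shaft 0.63 [162. 286.] [ 0.6139 -0.143   0.008 ]
shaft 0.6 [433.  61.] [0.4219 0.3421 0.008 ]
m 0.58 [131. 239. 186. 276.]
m 0.72 [307. 208. 332. 228.]
bar 0.85 [343. 185.] [ 0.6882 -0.1121  0.155 ]
bar 0.44 [396. 249.] [ 0.5549 -0.5111  0.155 ]
crank 0.37 [410. 171.] [ 0.7019 -0.3829  0.    ]
m 0.29 [340. 140. 356. 155.]
bar 0.95 [330. 159.] [ 0.709  -0.0763  0.155 ]
```

View pics/w14.png

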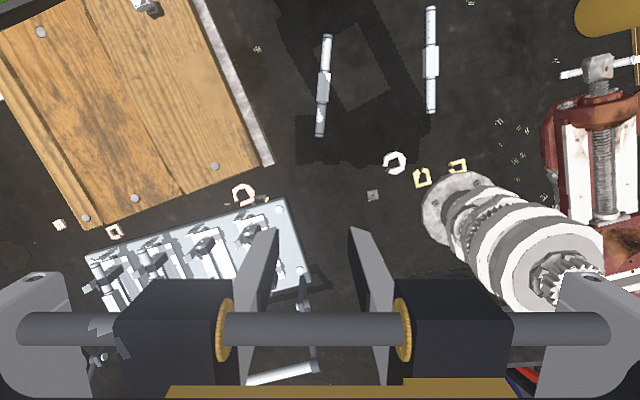

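The picture shows the two left-hand shafts unmoved at (324,86) and (431,60), and the tower base at (455,205), clear of both. I'll grasp the nearer one.

apply_moves(
  commands=[
    [0, 0, -0.04, -0.03, 0.015, -0.02, 45],
    [0, 0, -0.083, -0.06, 0.03, -0.05, 45],
    [0, 0, -0.083, -0.09, 0.042, -0.09, 45],
    [0, 0, -0.083, -0.097, 0.0435, -0.135, 45],
    [0, 0, -0.083, -0.097, 0.0435, -0.18, 45],
  ],
)

```text
time: 35.3
tool_pos: [0.4075, 0.1893, 0.07]
ee_rot: [3.14, 0.001, 2.739]
wrist_force: [1.0, -0.0, 0.3]
width: 0.0425
finger_force: 0.0
```

apply_moves(
  commands=[
    [0, 0, 0, 0, 0, -0.02, 45],
    [0, 0, 0, 0, 0, -0.045, 45],
    [0, 0, 0, 0, 0, -0.065, 45],
    [0, 0, 0, 0, 0, -0.078, 45],
    [0, 0, 0, 0, 0, -0.078, 45],
  ],
)

```text
time: 35.8
tool_pos: [0.4069, 0.1882, -0.009]
ee_rot: [-3.139, -0.003, 2.738]
wrist_force: [0.1, -1.1, 0.2]
width: 0.0422
finger_force: 0.0
```

apply_moves(
  commands=[
    [0, 0, 0, 0, 0.003, -0.003, 45],
    [0, 0, 0, 0, 0.006, -0.006, 45],
    [0, 0, 0, 0, 0.006, -0.009, 45],
    [0, 0, 0, 0, 0.006, -0.0095, 30],
    [0, 0, 0, 0, 0.006, -0.0095, 0],
  ],
)

```text
time: 36.3
tool_pos: [0.4086, 0.1948, -0.0165]
ee_rot: [3.141, 0.0, 2.738]
wrist_force: [0.5, -0.4, 1.1]
width: 0.0296
finger_force: 0.0
```

apply_moves(
  commands=[
    [0, 0, 0, 0, 0, 0, 0],
    [0, 0, 0, 0, 0, 0, 0],
    [0, 0, 0, 0, 0, 0, 0],
    [0, 0, 0, 0, 0, 0, 0],
    [0, 0, 0, 0, 0, 0, 0],
  ],
)

```text
time: 36.8
tool_pos: [0.4086, 0.1947, -0.0165]
ee_rot: [3.141, 0.0, 2.738]
wrist_force: [-0.0, -0.4, 1.4]
width: 0.0156
finger_force: 30.0
```

apply_moves(
  commands=[
    [0, 0, 0, 0, 0, 0, 0],
    [0, 0, 0, 0, 0, 0, 0],
    [0, 0, 0, 0, 0, 0, 0],
    [0, 0, 0, 0, 0, 0, 0],
    [0, 0, 0, 0, 0, 0, 0],
  ],
)

```text
time: 37.3
tool_pos: [0.4086, 0.1947, -0.0165]
ee_rot: [3.141, 0.0, 2.738]
wrist_force: [-0.2, -0.3, 2.5]
width: 0.0156
finger_force: 30.0
```

apply_moves(
  commands=[
    [0, 0, 0, 0, 0, 0.02, 0],
    [0, 0, 0, 0, 0, 0.06, 0],
    [0, 0, 0, 0, 0, 0.1, 0],
    [0, 0, 0, 0, 0, 0.14, 0],
    [0, 0, 0.05, 0.02, -0.02, 0.145, 0],
  ],
)

```text
time: 37.8
tool_pos: [0.4305, 0.1773, 0.1341]
ee_rot: [3.134, 0.007, 2.793]
wrist_force: [1.2, -0.7, 0.2]
width: 0.0154
finger_force: 30.0
```

apply_moves(
  commands=[
    [0, 0, 0.08, 0.028, -0.032, 0, 0],
    [0, 0, 0.16, 0.056, -0.067, 0, 0],
    [0, 0, 0.24, 0.084, -0.102, 0, 0],
    [0, 0, 0.3, 0.112, -0.137, 0, 0],
    [0, 0, 0.332, 0.14, -0.172, 0, 0],
  ],
)

```text
time: 38.3
tool_pos: [0.5691, 0.0014, 0.1274]
ee_rot: [3.141, -0.001, 3.122]
wrist_force: [0.4, 0.5, -0.4]
width: 0.0159
finger_force: 30.0
```

apply_moves(
  commands=[
    [0, 0, 0, 0.02, -0.028, 0, 0],
    [0, 0, 0, 0.026, -0.0375, 0, 0],
    [0, 0, 0, 0.026, -0.0375, -0.01, 0],
    [0, 0, 0, 0.026, -0.0375, -0.02, 0],
    [0, 0, 0, 0.026, -0.0375, -0.02, 0],
  ],
)

```text
time: 38.8
tool_pos: [0.5921, -0.0329, 0.1054]
ee_rot: [3.14, -0.005, 3.121]
wrist_force: [-0.1, 0.1, -1.4]
width: 0.0153
finger_force: 30.0
```

Run:
```python
from h import *
s=snapshot("wrist"); save(s,"w15"); o=get_obs(); print(o["tool_pos"],o["ee_rot"],o["width"])
for r in place_of("wrist","shaft1_mid"): print('shaft',round(r["score"],2),np.round(onz(s,r["pixel"],o["tool_pos"][2]+.025),4))
for r in place_of("wrist","seat1"): print('seat',round(r["score"],2),np.round(onz(s,r["pixel"],.06),4))
```

```text
[ 0.5926844  -0.03304387  0.1065615 ] [ 3.14059067 -0.00358841  3.12165644] 0.015497547573526144
shaft 0.18 [ 0.5725 -0.0343  0.1316]
seat 0.73 [ 0.5991 -0.1079  0.06  ]
seat 0.58 [ 0.596 -0.036  0.06 ]
seat 0.57 [0.5945 0.0338 0.06  ]
```

apply_moves(
  commands=[
    [0, 0, 0, 0.001, -0.0015, -0.012, 0],
    [0, 0, 0, 0.001, -0.0015, -0.024, 0],
    [0, 0, 0, 0.001, -0.0015, -0.034, 0],
    [0, 0, 0, 0.001, -0.0015, -0.042, 0],
    [0, 0, 0, 0.001, -0.0015, -0.05, 0],
  ],
)

```text
time: 39.45
tool_pos: [0.5952, -0.0363, 0.0571]
ee_rot: [3.141, -0.001, 3.12]
wrist_force: [-0.8, -0.5, -1.0]
width: 0.0157
finger_force: 30.0
```

apply_moves(
  commands=[
    [0, 0, 0, 0, 0, -0.004, 0],
    [0, 0, 0, 0, 0, -0.008, 0],
    [0, 0, 0, 0, 0, -0.012, 0],
    [0, 0, 0, 0, 0, -0.016, 0],
    [0, 0, 0, 0, 0, -0.02, 0],
  ],
)

```text
time: 39.95
tool_pos: [0.5977, -0.036, 0.0415]
ee_rot: [3.141, 0.006, 3.12]
wrist_force: [0.2, 0.6, 5.5]
width: 0.0158
finger_force: 30.0
```

apply_moves(
  commands=[
    [0, 0, 0, 0, 0, -0.001, 0],
    [0, 0, 0, 0, 0, -0.002, 0],
    [0, 0, 0, 0, 0, -0.003, 0],
    [0, 0, 0, 0, 0, -0.004, 0],
    [0, 0, 0, 0, 0, -0.004, 0],
  ],
)

```text
time: 40.45
tool_pos: [0.5956, -0.0356, 0.0352]
ee_rot: [3.14, 0.0, 3.12]
wrist_force: [-0.6, 2.7, 5.3]
width: 0.0157
finger_force: 30.0
```

apply_moves(
  commands=[
    [0, 0, 0, 0, 0, -0.001, 0],
    [0, 0, 0, 0, 0, -0.002, 0],
    [0, 0, 0, 0, 0, -0.003, 0],
    [0, 0, 0, 0, 0, -0.004, 0],
    [0, 0, 0, 0, 0, -0.004, 0],
  ],
)

```text
time: 40.95
tool_pos: [0.5958, -0.0357, 0.0351]
ee_rot: [3.141, 0.002, 3.12]
wrist_force: [-7.2, 3.3, 18.3]
width: 0.0158
finger_force: 30.0
```

apply_moves(
  commands=[
    [0, 0, 0, 0, 0, 0.002, 0],
    [0, 0, 0, 0, 0, 0.004, 0],
    [0, 0, 0, 0, 0, 0.006, 0],
    [0, 0, 0, 0, 0, 0.007, 0],
    [0, 0, 0, 0, 0, 0.008, 0],
  ],
)

```text
time: 41.45
tool_pos: [0.5947, -0.0358, 0.0368]
ee_rot: [3.14, -0.002, 3.12]
wrist_force: [2.2, 2.7, -7.7]
width: 0.0158
finger_force: 30.0
```

apply_moves(
  commands=[
    [0, 0, 0, 0, 0, 0.001, 0],
    [0, 0, 0, 0, 0, 0.002, 0],
    [0, 0, 0, 0, 0, 0.003, 0],
    [0, 0, 0, 0, 0, 0.004, 0],
    [0, 0, 0, 0, 0, 0.005, 0],
  ],
)

```text
time: 41.95
tool_pos: [0.5946, -0.0358, 0.0406]
ee_rot: [3.14, -0.003, 3.12]
wrist_force: [3.4, 2.3, -11.1]
width: 0.0157
finger_force: 30.0
```

apply_moves(
  commands=[
    [0, 0, 0, 0, 0, 0.001, 0],
    [0, 0, 0, 0, 0, 0.002, 0],
    [0, 0, 0, 0, 0, 0.003, 0],
    [0, 0, 0, 0, 0, 0.004, 0],
    [0, 0, 0, 0, 0, 0.004, 0],
  ],
)

```text
time: 42.45
tool_pos: [0.5946, -0.0358, 0.0443]
ee_rot: [3.14, -0.003, 3.12]
wrist_force: [4.2, 3.9, -11.9]
width: 0.0154
finger_force: 30.0
```

apply_moves(
  commands=[
    [0, 0, 0, 0, 0, 0.001, 0],
    [0, 0, 0, 0, 0, 0.002, 0],
    [0, 0, 0, 0, 0, 0.002, 0],
    [0, 0, 0, 0, 0, 0, 0],
    [0, 0, 0, 0, 0, -0.001, 0],
  ],
)

```text
time: 42.95
tool_pos: [0.5948, -0.0359, 0.0459]
ee_rot: [3.141, -0.002, 3.12]
wrist_force: [-1.1, 4.4, -2.2]
width: 0.0158
finger_force: 30.0
```

apply_moves(
  commands=[
    [0, 0, 0, 0, 0, 0, 20],
    [0, 0, 0, 0, 0, 0, 35],
    [0, 0, 0, 0, 0, 0, 35],
    [0, 0, 0, 0, 0, 0, 35],
    [0, 0, 0, 0, 0, 0.01, 35],
  ],
)

```text
time: 43.45
tool_pos: [0.5944, -0.0365, 0.0555]
ee_rot: [-3.141, -0.003, 3.12]
wrist_force: [0.2, 0.0, 0.1]
width: 0.0326
finger_force: 0.0
```

apply_moves(
  commands=[
    [0, 0, 0, 0, 0, 0.03, 35],
    [0, 0, 0, 0, 0, 0.07, 35],
    [0, 0, 0, 0, 0, 0.11, 45],
    [0, 0, 0, -0.04, 0.0, 0.13, 45],
    [0, 0, 0, -0.08, 0.02, 0.15, 45],
  ],
)

```text
time: 43.95
tool_pos: [0.5156, -0.0179, 0.2085]
ee_rot: [-3.14, 0.002, 3.117]
wrist_force: [-0.3, -0.1, 0.8]
width: 0.0423
finger_force: 0.0
```

apply_moves(
  commands=[
    [0, 0, -0.04, -0.04, 0.025, 0.0, 45],
    [0, 0, -0.08, -0.07, 0.06, 0, 45],
    [0, 0, -0.12, -0.09, 0.1, 0, 45],
    [0, 0, -0.16, -0.095, 0.15, 0, 45],
    [0, 0, -0.2, -0.095, 0.19, 0, 45],
  ],
)

```text
time: 44.45
tool_pos: [0.4196, 0.1755, 0.2083]
ee_rot: [3.14, 0.003, 2.918]
wrist_force: [0.4, -1.2, 0.7]
width: 0.0425
finger_force: 0.0
```

Run:
```python
from h import *
s=snapshot("wrist"); save(s,"w16"); o=get_obs(); print(o["tool_pos"],o["ee_rot"],o["time"],o["joint_positions"])
p=proj(s,[.421,.3393,.008]); print(p)
try: print(shaftfit(s,p))
except Exception as e: print(e)
for r in place_of("wrist","shaft1_mid"): print('shaft',round(r["score"],2),np.round(r["pixel"]),np.round(onz(s,r["pixel"],.008),4))
t=snapshot("top"); p=proj(t,[.421,.3393,.008]); print(p)
for r in place_of("top","shaft1_mid"): print('top',round(r["score"],2),np.round(r["pixel"]),np.round(onz(t,r["pixel"],.008),4))
```

```text
[0.41934969 0.18084943 0.20776136] [3.13520841e+00 7.63862889e-04 2.92321914e+00] 44.5 [ 0.27859896 -0.1294993   1.53728312  0.00531504  1.73009135 -1.07297346]
[438.63865938 144.296356  ]
(array([0.4222, 0.3389]), -0.218, np.float64(0.1312), np.float64(0.0227))
shaft 0.76 [442. 142.] [0.4197 0.3439 0.008 ]
shaft 0.33 [ 83. 362.] [ 0.6357 -0.2406  0.008 ]
[216.74005265 244.62995258]
```

apply_moves(
  commands=[
    [0, 0, 0, 0, 0.045, 0, 45],
    [0, 0, 0, 0.002, 0.09, -0.02, 45],
    [0, 0, 0, 0.002, 0.135, -0.04, 45],
    [0, 0, 0, 0.002, 0.159, -0.08, 45],
    [0, 0, 0, 0.002, 0.159, -0.12, 45],
  ],
)

```text
time: 45.15
tool_pos: [0.4239, 0.3342, 0.0861]
ee_rot: [3.139, 0.002, 2.921]
wrist_force: [-0.2, -0.0, -1.4]
width: 0.0423
finger_force: 0.0
```

apply_moves(
  commands=[
    [0, 0, 0, 0, 0, -0.03, 45],
    [0, 0, 0, 0, 0, -0.06, 45],
    [0, 0, 0, 0, 0, -0.085, 45],
    [0, 0, 0, 0, 0, -0.095, 45],
    [0, 0, 0, 0, 0, -0.095, 45],
  ],
)

```text
time: 45.65
tool_pos: [0.4223, 0.3308, -0.0099]
ee_rot: [-3.139, -0.002, 2.918]
wrist_force: [-0.0, 0.5, 0.9]
width: 0.0423
finger_force: 0.0
```

apply_moves(
  commands=[
    [0, 0, 0, 0, 0.003, -0.002, 45],
    [0, 0, 0, 0, 0.006, -0.004, 45],
    [0, 0, 0, 0, 0.008, -0.006, 45],
    [0, 0, 0, 0, 0.008, -0.008, 30],
    [0, 0, 0, 0, 0.008, -0.008, 0],
  ],
)

```text
time: 46.15
tool_pos: [0.4224, 0.3409, -0.0166]
ee_rot: [-3.142, 0.0, 2.92]
wrist_force: [-0.6, 0.4, 0.1]
width: 0.0299
finger_force: 0.0
```

apply_moves(
  commands=[
    [0, 0, 0, 0, 0, 0, 0],
    [0, 0, 0, 0, 0, 0, 0],
    [0, 0, 0, 0, 0, 0, 0],
    [0, 0, 0, 0, 0, 0, 0],
    [0, 0, 0, 0, 0, 0, 0],
  ],
)

```text
time: 46.65
tool_pos: [0.4225, 0.3406, -0.0166]
ee_rot: [-3.141, -0.0, 2.92]
wrist_force: [-0.7, -0.7, 1.0]
width: 0.0157
finger_force: 30.0
```

apply_moves(
  commands=[
    [0, 0, 0, 0, 0, 0, 0],
    [0, 0, 0, 0, 0, 0, 0],
    [0, 0, 0, 0, 0, 0, 0],
    [0, 0, 0, 0, 0, 0, 0],
    [0, 0, 0, 0, 0, 0, 0],
  ],
)

```text
time: 47.15
tool_pos: [0.4225, 0.3407, -0.0166]
ee_rot: [3.142, 0.0, 2.92]
wrist_force: [-1.4, -1.3, 1.3]
width: 0.0153
finger_force: 30.0
```

apply_moves(
  commands=[
    [0, 0, 0, 0, 0, 0.02, 0],
    [0, 0, 0, 0, 0, 0.06, 0],
    [0, 0, 0, 0, 0, 0.1, 0],
    [0, 0, 0, 0, -0.01, 0.14, 0],
    [0, 0, 0, 0, -0.04, 0.145, 0],
  ],
)

```text
time: 47.65
tool_pos: [0.4257, 0.304, 0.1346]
ee_rot: [3.132, 0.009, 2.923]
wrist_force: [1.4, 0.5, -0.7]
width: 0.0159
finger_force: 30.0
```

apply_moves(
  commands=[
    [0, 0, 0.04, 0, -0.045, 0, 0],
    [0, 0, 0.08, 0.005, -0.09, 0, 0],
    [0, 0, 0.12, 0.01, -0.135, 0, 0],
    [0, 0, 0.16, 0.035, -0.175, 0, 0],
    [0, 0, 0.2, 0.065, -0.21, 0, 0],
  ],
)

```text
time: 48.15
tool_pos: [0.4876, 0.0891, 0.1284]
ee_rot: [3.141, 0.001, 3.121]
wrist_force: [0.4, 0.1, -0.8]
width: 0.0159
finger_force: 30.0
```

apply_moves(
  commands=[
    [0, 0, 0, 0.035, -0.02, 0, 0],
    [0, 0, 0, 0.07, -0.04, 0, 0],
    [0, 0, 0, 0.1, -0.0557, 0, 0],
    [0, 0, 0, 0.1075, -0.0557, -0.01, 0],
    [0, 0, 0, 0.1075, -0.0557, -0.02, 0],
  ],
)

```text
time: 48.65
tool_pos: [0.5956, 0.0349, 0.1069]
ee_rot: [3.141, -0.001, 3.119]
wrist_force: [-1.0, 0.4, -1.1]
width: 0.0156
finger_force: 30.0
```

Run:
```python
from h import *
s=snapshot("wrist"); save(s,"w17"); o=get_obs(); print(o["tool_pos"],o["ee_rot"],o["width"])
for r in place_of("wrist","seat1"): print('seat',round(r["score"],2),np.round(onz(s,r["pixel"],.06),4),np.round(onz(s,r["pixel"],.07),4))
```

```text
[0.59322038 0.035482   0.10445373] [ 3.14083672 -0.00571786  3.11984101] 0.01585204730555457
seat 0.92 [0.5956 0.034  0.06  ] [0.5925 0.0341 0.07  ]
seat 0.8 [ 0.6007 -0.0371  0.06  ] [ 0.5974 -0.0341  0.07  ]
```

apply_moves(
  commands=[
    [0, 0, 0, 0.001, 0, -0.012, 0],
    [0, 0, 0, 0.001, 0, -0.024, 0],
    [0, 0, 0, 0.001, 0, -0.034, 0],
    [0, 0, 0, 0.001, 0, -0.042, 0],
    [0, 0, 0, 0.001, 0, -0.05, 0],
  ],
)

```text
time: 49.25
tool_pos: [0.5957, 0.0352, 0.0575]
ee_rot: [3.142, -0.0, 3.12]
wrist_force: [-0.7, 0.7, -0.9]
width: 0.0162
finger_force: 30.0
```

apply_moves(
  commands=[
    [0, 0, 0, 0, 0, -0.004, 0],
    [0, 0, 0, 0, 0, -0.008, 0],
    [0, 0, 0, 0, 0, -0.012, 0],
    [0, 0, 0, 0, 0, -0.016, 0],
    [0, 0, 0, 0, 0, -0.02, 0],
  ],
)

```text
time: 49.75
tool_pos: [0.5979, 0.0341, 0.0405]
ee_rot: [-3.14, 0.005, 3.119]
wrist_force: [0.4, -3.1, 2.2]
width: 0.0155
finger_force: 30.0
```

apply_moves(
  commands=[
    [0, 0, 0, 0, 0, -0.001, 0],
    [0, 0, 0, 0, 0, -0.002, 0],
    [0, 0, 0, 0, 0, -0.003, 0],
    [0, 0, 0, 0, 0, -0.004, 0],
    [0, 0, 0, 0, 0, -0.004, 0],
  ],
)

```text
time: 50.25
tool_pos: [0.5955, 0.0356, 0.0351]
ee_rot: [3.141, -0.001, 3.12]
wrist_force: [-3.6, -0.7, 4.2]
width: 0.0154
finger_force: 30.0
```

apply_moves(
  commands=[
    [0, 0, 0, 0, 0, -0.001, 0],
    [0, 0, 0, 0, 0, -0.002, 0],
    [0, 0, 0, 0, 0, -0.003, 0],
    [0, 0, 0, 0, 0, -0.004, 0],
    [0, 0, 0, 0, 0, -0.004, 0],
  ],
)

```text
time: 50.75
tool_pos: [0.5957, 0.0356, 0.0349]
ee_rot: [3.141, 0.001, 3.12]
wrist_force: [-8.7, -0.1, 18.5]
width: 0.0158
finger_force: 30.0
```

apply_moves(
  commands=[
    [0, 0, 0, 0, 0, 0.002, 0],
    [0, 0, 0, 0, 0, 0.004, 0],
    [0, 0, 0, 0, 0, 0.006, 0],
    [0, 0, 0, 0, 0, 0.007, 0],
    [0, 0, 0, 0, 0, 0.008, 0],
  ],
)

```text
time: 51.25
tool_pos: [0.5957, 0.0353, 0.0366]
ee_rot: [3.141, -0.001, 3.12]
wrist_force: [2.6, 0.4, -9.4]
width: 0.0157
finger_force: 30.0
```

apply_moves(
  commands=[
    [0, 0, 0, 0, 0, 0.001, 0],
    [0, 0, 0, 0, 0, 0.002, 0],
    [0, 0, 0, 0, 0, 0.003, 0],
    [0, 0, 0, 0, 0, 0.004, 0],
    [0, 0, 0, 0, 0, 0.005, 0],
  ],
)

```text
time: 51.75
tool_pos: [0.5957, 0.0353, 0.0426]
ee_rot: [3.141, -0.001, 3.12]
wrist_force: [4.7, 1.9, -13.1]
width: 0.0157
finger_force: 30.0
```

apply_moves(
  commands=[
    [0, 0, 0, 0, 0, 0.001, 0],
    [0, 0, 0, 0, 0, 0.002, 0],
    [0, 0, 0, 0, 0, 0.003, 0],
    [0, 0, 0, 0, 0, 0.004, 0],
    [0, 0, 0, 0, 0, 0.004, 0],
  ],
)

```text
time: 52.25
tool_pos: [0.5957, 0.0353, 0.0473]
ee_rot: [3.141, -0.001, 3.12]
wrist_force: [4.2, 3.0, -14.1]
width: 0.0156
finger_force: 30.0
```

apply_moves(
  commands=[
    [0, 0, 0, 0, 0, -0.001, 0],
    [0, 0, 0, 0, 0, -0.002, 0],
    [0, 0, 0, 0, 0, -0.003, 0],
    [0, 0, 0, 0, 0, -0.0035, 0],
    [0, 0, 0, 0, 0, -0.0035, 20],
  ],
)

```text
time: 52.75
tool_pos: [0.597, 0.0344, 0.0457]
ee_rot: [-3.141, 0.003, 3.12]
wrist_force: [-0.3, 0.6, -0.1]
width: 0.0186
finger_force: 0.0
```

apply_moves(
  commands=[
    [0, 0, 0, 0, 0, 0, 35],
    [0, 0, 0, 0, 0, 0, 35],
    [0, 0, 0, 0, 0, 0, 35],
    [0, 0, 0, 0, 0, 0, 35],
    [0, 0, 0, 0, 0, 0.01, 35],
  ],
)

```text
time: 53.25
tool_pos: [0.5947, 0.035, 0.0524]
ee_rot: [3.142, -0.004, 3.12]
wrist_force: [0.1, 0.1, -0.6]
width: 0.0333
finger_force: 0.0
```

apply_moves(
  commands=[
    [0, 0, 0, 0, 0, 0.03, 35],
    [0, 0, 0, 0, 0, 0.07, 35],
    [0, 0, 0, -0.01, -0.01, 0.11, 45],
    [0, 0, 0, -0.03, -0.03, 0.15, 60],
    [0, 0, 0, -0.055, -0.06, 0.18, 60],
  ],
)

```text
time: 53.75
tool_pos: [0.5414, -0.0247, 0.2376]
ee_rot: [-3.141, 0.004, 3.122]
wrist_force: [0.6, -0.4, 0.1]
width: 0.0538
finger_force: 0.0
```

apply_moves(
  commands=[
    [0, 0, 0, 0, -0.03, 0.01, 60],
    [0, 0, 0, 0, -0.045, 0.02, 60],
    [0, 0, 0, 0, -0.045, 0.02, 60],
    [0, 0, 0, 0, -0.045, 0.02, 60],
    [0, 0, 0, 0, -0.045, 0.02, 60],
  ],
)

```text
time: 54.25
tool_pos: [0.5408, -0.0688, 0.2522]
ee_rot: [3.14, -0.003, 3.121]
wrist_force: [0.3, -0.2, -1.4]
width: 0.0564
finger_force: 0.0
```

Run:
```python
from h import *
s=snapshot("wrist"); save(s,"w18"); np.save("w18.npy",s,allow_pickle=True); o=get_obs(); print(o["tool_pos"],o["ee_rot"],o["time"])
for q in("seat1","shaft1_mid"):
  for r in place_of("wrist",q): print(q,round(r["score"],2),np.round(r["pixel"],1),np.round(onz(s,r["pixel"],.07),4))
for r in masks_of("wrist","shaft1_mid")[:6]:
  ys,xs=np.nonzero(r["mask"]); i=ys<=ys.min()+1; print('m',round(r["score"],2),np.round(r["extent"],1),round(xs[i].mean(),1))
```

```text
[ 0.54075257 -0.06869229  0.25220075] [ 3.14037239e+00 -2.95887437e-03  3.12137114e+00] 54.3
seat1 0.93 [287.6 216.7] [ 0.595  -0.1023  0.07  ]
seat1 0.89 [232.9 216.8] [ 0.5937 -0.1729  0.07  ]
seat1 0.77 [341.  216.3] [ 0.5958 -0.0334  0.07  ]
seat1 0.73 [393.1 212.6] [0.5921 0.0336 0.07  ]
shaft1_mid 0.61 [396.5 214.1] [0.5942 0.0381 0.07  ]
m 0.64 [389.3 166.4 403.9 244.2] 397.0
```

apply_moves(
  commands=[
    [0, 0, -0.14, 0.02, 0, 0.01, 70],
    [0, 0, -0.28, 0.04, 0, 0.02, 80],
    [0, 0, -0.42, 0.06, 0, 0.02, 100],
    [0, 0, -0.56, 0.08, 0, 0.02, 100],
    [0, 0, -0.7, 0.1, 0, 0.02, 100],
  ],
)

```text
time: 54.95
tool_pos: [0.6418, -0.0693, 0.2735]
ee_rot: [-3.141, -0.001, 2.415]
wrist_force: [0.5, 0.3, 0.8]
width: 0.0919
finger_force: 0.0
```

apply_moves(
  commands=[
    [0, 0, -0.14, 0.02, 0, 0, 100],
    [0, 0, -0.28, 0.03, 0, 0, 100],
    [0, 0, -0.42, 0.04, 0, 0, 100],
    [0, 0, -0.56, 0.05, 0, 0, 100],
    [0, 0, -0.7, 0.06, 0, 0, 100],
  ],
)

```text
time: 55.45
tool_pos: [0.7015, -0.0692, 0.2732]
ee_rot: [-3.141, -0.0, 1.715]
wrist_force: [-0.4, 0.5, -0.5]
width: 0.0944
finger_force: 0.0
```

apply_moves(
  commands=[
    [0, 0, -0.14, 0, 0, 0, 100],
    [0, 0, -0.17, 0, 0, 0, 100],
    [0, 0, -0.17, 0, 0, 0, 100],
    [0, 0, -0.17, 0, 0, 0, 100],
    [0, 0, -0.17, 0, 0, 0, 100],
  ],
)

```text
time: 55.95
tool_pos: [0.701, -0.0697, 0.2737]
ee_rot: [-3.141, -0.0, 1.551]
wrist_force: [-0.1, -0.4, 0.2]
width: 0.0939
finger_force: 0.0
```

Run:
```python
from h import *
s=snapshot("wrist"); save(s,"w19"); o=get_obs(); print(o["tool_pos"],o["ee_rot"],o["time"])
for q in("keeper_bar","keeper_hinge"):
  for r in place_of("wrist",q)[:2]: print(q,round(r["score"],2),np.round(r["pixel"],1),np.round(onz(s,r["pixel"],.155 if q[7]=='b' else .085),4))
g=cv2.cvtColor(s["pixels"],cv2.COLOR_RGB2GRAY)
for y in(60,100,140,180): 
  print(y,g[y,200:440:3].tolist())
for th in(1.5,1.6,1.7,1.8,1.9):
  print(th,[np.round(proj(s,[.663-.077*np.cos(th+.305),y,.085+.077*np.sin(th+.305)])).tolist() for y in(-.07,0,.05)])
for r in place_of("wrist","seat1"): print(round(r["score"],2),np.round(r["pixel"],1),np.round(onz(s,r["pixel"],.07),4))
```

```text
[ 0.70095949 -0.06980713  0.2738143 ] [ 3.14159241e+00 -1.50390462e-05  1.55040358e+00] 56.0
keeper_bar 0.59 [311.4 187.9] [ 0.6998 -0.071   0.155 ]
keeper_hinge 0.74 [232.9 200. ] [ 0.5971 -0.1025  0.085 ]
keeper_hinge 0.63 [282.1 176.8] [ 0.6622 -0.0731  0.085 ]
60 [159, 156, 156, 153, 242, 237, 235, 234, 234, 238, 237, 236, 237, 236, 237, 237, 237, 236, 237, 237, 236, 237, 238, 199, 185, 160, 167, 141, 143, 142, 141, 82, 58, 56, 57, 59, 70, 168, 188, 176, 150, 50, 61, 68, 73, 71, 66, 61, 64, 62, 65, 62, 67, 64, 63, 58, 64, 63, 56, 57, 58, 58, 61, 63, 59, 64, 61, 60, 64, 66, 65, 60, 60, 57, 62, 62, 65, 66, 65, 62]
100 [227, 221, 255, 255, 255, 255, 250, 255, 255, 255, 255, 255, 211, 218, 219, 217, 220, 204, 163, 163, 177, 204, 217, 220, 223, 157, 164, 166, 164, 164, 164, 95, 68, 70, 68, 66, 95, 175, 189, 176, 112, 54, 52, 52, 52, 54, 49, 43, 50, 48, 47, 46, 43, 49, 58, 69, 67, 70, 65, 64, 61, 61, 68, 64, 67, 67, 68, 69, 67, 64, 63, 65, 65, 66, 62, 63, 64, 69, 65, 65]
140 [114, 187, 146, 125, 142, 198, 163, 166, 166, 166, 167, 179, 179, 181, 179, 218, 211, 216, 105, 120, 112, 159, 1
[... 389 characters left out ...]
1, 240, 237, 239, 158, 89, 92, 91, 84, 175, 250, 254, 241, 65, 78, 78, 77, 75, 76, 77, 77, 80, 75, 74, 69, 68, 65, 64, 62, 60, 58, 59, 57, 58, 59, 56, 54, 56, 59, 56, 57, 56, 62, 65, 60, 60, 61, 63, 60, 62, 63, 66, 62]
1.5 [[293.0, 188.0], [290.0, 119.0], [288.0, 64.0]]
1.6 [[300.0, 188.0], [298.0, 119.0], [296.0, 64.0]]
1.7 [[307.0, 187.0], [306.0, 118.0], [304.0, 64.0]]
1.8 [[314.0, 186.0], [312.0, 118.0], [311.0, 64.0]]
1.9 [[320.0, 185.0], [319.0, 118.0], [318.0, 65.0]]
0.95 [232.1 144.8] [ 0.5984 -0.0332  0.07  ]
0.86 [225.2  84.7] [0.5964 0.0396 0.07  ]
0.65 [235.3 203.3] [ 0.5959 -0.1114  0.07  ]
0.62 [240.  245.7] [ 0.5972 -0.1735  0.07  ]
0.42 [241.7 164.5] [ 0.6087 -0.0589  0.07  ]
```

apply_moves(
  commands=[
    [0, 0, 0, 0, 0, -0.04, 100],
    [0, 0, 0, 0, 0, -0.08, 100],
    [0, 0, 0, 0, 0, -0.12, 100],
    [0, 0, 0, 0, 0, -0.15, 100],
    [0, 0, 0, 0, 0, -0.162, 60],
  ],
)

```text
time: 56.65
tool_pos: [0.6986, -0.0696, 0.107]
ee_rot: [-3.134, -0.001, 1.55]
wrist_force: [-1.4, 0.1, -0.1]
width: 0.0893
finger_force: 0.0
```

apply_moves(
  commands=[
    [0, 0, 0, 0, 0, 0, 0],
    [0, 0, 0, 0, 0, 0, 0],
    [0, 0, 0, 0, 0, 0, 0],
    [0, 0, 0, 0, 0, 0, 0],
    [0, 0, 0, 0, 0, 0, 0],
  ],
)

```text
time: 57.15
tool_pos: [0.7018, -0.0701, 0.1136]
ee_rot: [3.139, 0.0, 1.55]
wrist_force: [0.3, 0.7, 0.2]
width: 0.0494
finger_force: 0.0
```

apply_moves(
  commands=[
    [0, 0, 0, 0, 0, 0, 0],
    [0, 0, 0, 0, 0, 0, 0],
    [0, 0, 0, 0, 0, 0, 0],
    [0, 0, 0, 0, 0, 0, 0],
    [0, 0, 0, 0, 0, 0, 0],
  ],
)

```text
time: 57.65
tool_pos: [0.7011, -0.07, 0.1117]
ee_rot: [3.141, -0.0, 1.55]
wrist_force: [0.2, -0.0, -0.2]
width: 0.0107
finger_force: 30.0
```

apply_moves(
  commands=[
    [0, 0, 0, 0, 0, 0, 0],
    [0, 0, 0, 0, 0, 0, 0],
    [0, 0, 0, 0, 0, 0, 0],
    [0, 0, 0, 0, 0, 0, 0],
    [0, 0, 0, 0, 0, 0, 0],
  ],
)

```text
time: 58.15
tool_pos: [0.7011, -0.0699, 0.1117]
ee_rot: [3.141, -0.0, 1.55]
wrist_force: [1.1, 0.2, -1.4]
width: 0.0109
finger_force: 30.0
```

Run:
```python
import numpy as np
a=lambda t:np.array([-.077*np.cos(t+.305),.077*np.sin(t+.305)])
for t0 in(1.7,1.8,1.9): print(t0,a(t0),[np.round((a(t)-a(t0))*1e3,1).tolist() for t in np.linspace(t0,0,21)[1:]])
```

```text
1.7 [0.03239298 0.06985481] [[-6.0, 2.5], [-12.3, 4.5], [-18.7, 5.9], [-25.2, 6.8], [-31.7, 7.1], [-38.2, 6.9], [-44.7, 6.2], [-51.1, 4.8], [-57.4, 3.0], [-63.5, 0.6], [-69.4, -2.3], [-75.0, -5.7], [-80.3, -9.5], [-85.2, -13.8], [-89.8, -18.5], [-93.9, -23.6], [-97.6, -29.0], [-100.9, -34.6], [-103.6, -40.6], [-105.8, -46.7]]
1.8 [0.039205   0.06627193] [[-6.1, 3.3], [-12.5, 5.9], [-19.1, 8.1], [-25.9, 9.6], [-32.7, 10.5], [-39.7, 10.7], [-46.6, 10.4], [-53.4, 9.4], [-60.2, 7.8], [-66.7, 5.6], [-73.1, 2.9], [-79.2, -0.5], [-84.9, -4.3], [-90.3, -8.7], [-95.3, -13.5], [-99.8, -18.8], [-103.8, -24.4], [-107.3, -30.4], [-110.3, -36.6], [-112.7, -43.1]]
1.9 [0.04562529 0.06202687] [[-6.1, 4.0], [-12.5, 7.5], [-19.3, 10.3], [-26.3, 12.5], [-33.4, 14.0], [-40.7, 14.8], [-48.0, 14.9], [-55.3, 14.4], [-62.5, 13.1], [-69.5, 11.2], [-76.4, 8.6], [-82.9, 5.3], [-89.2, 1.5], [-95.0, -2.9], [-100.4, -7.9], [-105.3, -13.3], [-109.6, -19.2], [-113.4, -25.4], [-116.5, -32.0], [-119.1, -38.9]]
```

apply_moves(
  commands=[
    [0, 0, 0, -0.006, 0, 0.003, 0],
    [0, 0, 0, -0.0125, 0, 0.0055, 0],
    [0, 0, 0, -0.019, 0, 0.0075, 0],
    [0, 0, 0, -0.026, 0, 0.009, 0],
    [0, 0, 0, -0.0325, 0, 0.0095, 0],
  ],
)

```text
time: 58.65
tool_pos: [0.6715, -0.069, 0.1238]
ee_rot: [3.132, -0.001, 1.551]
wrist_force: [6.5, 1.3, 1.1]
width: 0.0111
finger_force: 30.0
```

apply_moves(
  commands=[
    [0, 0, 0, -0.007, 0, 0.0, 0],
    [0, 0, 0, -0.014, 0, 0, 0],
    [0, 0, 0, -0.0205, 0, -0.001, 0],
    [0, 0, 0, -0.0275, 0, -0.0025, 0],
    [0, 0, 0, -0.034, 0, -0.005, 0],
  ],
)

```text
time: 59.15
tool_pos: [0.6374, -0.0681, 0.1199]
ee_rot: [3.132, -0.003, 1.551]
wrist_force: [3.6, 3.9, 3.9]
width: 0.0111
finger_force: 30.0
```

apply_moves(
  commands=[
    [0, 0, 0, -0.006, 0, -0.003, 0],
    [0, 0, 0, -0.012, 0, -0.006, 0],
    [0, 0, 0, -0.018, 0, -0.01, 0],
    [0, 0, 0, -0.0235, 0, -0.0145, 0],
    [0, 0, 0, -0.0285, 0, -0.019, 0],
  ],
)

```text
time: 59.65
tool_pos: [0.6085, -0.0676, 0.0998]
ee_rot: [3.134, -0.004, 1.551]
wrist_force: [3.0, 5.3, 3.1]
width: 0.0109
finger_force: 30.0
```

apply_moves(
  commands=[
    [0, 0, 0, -0.0045, 0, -0.005, 0],
    [0, 0, 0, -0.0085, 0, -0.011, 0],
    [0, 0, 0, -0.012, 0, -0.017, 0],
    [0, 0, 0, -0.0145, 0, -0.023, 0],
    [0, 0, 0, -0.0165, 0, -0.029, 0],
  ],
)

```text
time: 60.15
tool_pos: [0.5909, -0.0673, 0.0705]
ee_rot: [3.137, -0.004, 1.551]
wrist_force: [1.1, 6.6, 3.3]
width: 0.0113
finger_force: 30.0
```

apply_moves(
  commands=[
    [0, 0, 0, -0.0005, 0, -0.002, 0],
    [0, 0, 0, -0.001, 0, -0.004, 0],
    [0, 0, 0, -0.001, 0, -0.005, 0],
    [0, 0, 0, -0.001, 0, -0.005, 0],
    [0, 0, 0, -0.001, 0, -0.005, 0],
  ],
)

```text
time: 60.65
tool_pos: [0.5897, -0.0673, 0.0666]
ee_rot: [3.137, -0.004, 1.551]
wrist_force: [-1.4, 6.1, 8.8]
width: 0.011
finger_force: 30.0
```

apply_moves(
  commands=[
    [0, 0, 0, 0, 0, -0.001, 0],
    [0, 0, 0, 0, 0, -0.002, 0],
    [0, 0, 0, 0, 0, -0.003, 0],
    [0, 0, 0, 0, 0, -0.003, 0],
    [0, 0, 0, 0, 0, -0.003, 0],
  ],
)

```text
time: 61.15
tool_pos: [0.5898, -0.0673, 0.0664]
ee_rot: [3.136, -0.004, 1.551]
wrist_force: [-5.1, 6.6, 16.4]
width: 0.0114
finger_force: 30.0
```

apply_moves(
  commands=[
    [0, 0, 0, 0, -0.001, 0.002, 0],
    [0, 0, 0, 0, -0.002, 0.004, 0],
    [0, 0, 0, 0, -0.002, 0.004, 20],
    [0, 0, 0, 0, -0.002, 0.004, 40],
    [0, 0, 0, 0, -0.002, 0.004, 40],
  ],
)

```text
time: 61.65
tool_pos: [0.588, -0.0723, 0.0642]
ee_rot: [-3.141, 0.001, 1.55]
wrist_force: [0.1, 0.4, -0.4]
width: 0.0312
finger_force: 0.0
```

apply_moves(
  commands=[
    [0, 0, 0, 0, 0, 0, 40],
    [0, 0, 0, 0, 0, 0, 40],
    [0, 0, 0, 0, 0, 0.01, 40],
    [0, 0, 0, 0, 0, 0.04, 40],
    [0, 0, 0, 0, 0, 0.08, 40],
  ],
)

```text
time: 62.15
tool_pos: [0.5869, -0.0718, 0.1432]
ee_rot: [-3.136, -0.001, 1.55]
wrist_force: [0.4, -0.4, 0.6]
width: 0.0373
finger_force: 0.0
```

apply_moves(
  commands=[
    [0, 0, 0, 0, 0, 0.04, 40],
    [0, 0, 0, -0.03, 0, 0.08, 40],
    [0, 0, 0, -0.06, 0, 0.11, 40],
    [0, 0, 0, -0.1, 0, 0.13, 40],
    [0, 0, 0, -0.1, 0, 0.13, 40],
  ],
)

```text
time: 62.65
tool_pos: [0.4873, -0.0723, 0.2813]
ee_rot: [3.131, 0.003, 1.549]
wrist_force: [-0.7, 0.1, 2.1]
width: 0.0376
finger_force: 0.0
```

Run:
```python
from h import *
o=get_obs(); print(o["tool_pos"],o["time"],o["wrist_force"])
for c in("wrist","scene","top"):
  s=snapshot(c); save(s,"end_"+c)
  for r in place_of(c,"keeper_bar")[:2]: print(c,'bar',round(r["score"],2),np.round(r["pixel"],1),np.round(onz(s,r["pixel"],.108),4))
  print('expected',[ (th,np.round(proj(s,[.663-.077*np.cos(th+.305),-.07,.085+.077*np.sin(th+.305)])).tolist()) for th in(0,.1,.3)])
  for q,P in(("gear_1_mid",.009),("piston_1_mid",.027),("screwdriver_red_mid",.013)):
    for r in place_of(c,q)[:1]: print(q,round(r["score"],2),np.round(onz(s,r["pixel"],P),3))
  print([(round(r["score"],2),np.round(onz(s,r["pixel"],.07),3).tolist()) for r in place_of(c,"shaft1_mid")])
s=snapshot("wrist"); g=cv2.cvtColor(s["pixels"],cv2.COLOR_RGB2GRAY)
```

```text
[ 0.48732073 -0.07228469  0.28133499] 62.65 [-0.67040639  0.11792109  2.13620274]
wrist bar 0.87 [395.6 170.6] [ 0.5901 -0.0683  0.108 ]
wrist bar 0.55 [391.7 140. ] [ 0.5836 -0.0314  0.108 ]
expected [(0, [395.0, 172.0]), (0.1, [399.0, 173.0]), (0.3, [409.0, 175.0])]
gear_1_mid 0.67 [ 0.796 -0.131  0.009]
[(0.58, [0.598, 0.034, 0.07])]
scene bar 0.9 [312.  203.1] [ 0.5763 -0.0894  0.108 ]
expected [(0, [312.0, 200.0]), (0.1, [313.0, 198.0]), (0.3, [315.0, 194.0])]
gear_1_mid 0.55 [ 0.799 -0.132  0.009]
piston_1_mid 0.59 [ 0.714 -0.357  0.027]
screwdriver_red_mid 0.89 [ 0.627 -0.476  0.013]
[(0.65, [0.583, 0.02, 0.07])]
top bar 0.3 [435.7 190.9] [ 0.6046 -0.4506  0.108 ]
expected [(0, [328.0, 195.0]), (0.1, [328.0, 194.0]), (0.3, [328.0, 191.0])]
gear_1_mid 0.59 [ 0.792 -0.143  0.009]
piston_1_mid 0.7 [ 0.693 -0.383  0.027]
screwdriver_red_mid 0.79 [ 0.617 -0.486  0.013]
[(0.66, [0.599, 0.03, 0.07])]
```

The keeper is down, with the bar where 0 rad predicts it in the wrist and scene views, and nothing on the bench has been disturbed. Handing in.

```bash
python3 -c "
from bench import *
print(close_job())"
```

```text
the job is handed in; nothing more can be done
None
```

I handed the job in at about 63 s: all four shafts are pressed home and pulled up roughly 9–12 mm by tool height and pull force, and the keeper is down against its stop. I had no pictures left to check the carriage lines by eye, and no verdict came back.

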